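# Snap the retaining clip onto the pivot pin with the fork

### The job

The split retaining clip lies loose on the sloping face of the pivot block with its mouth towards the pin. Take the fork tool from the leather strip, first dip its prongs for a moment well into the open well of the round demagnetiser, then push the clip with the fork down the slope until it snaps fully home round the pin, never touching the clip with the gripper. Finally lay the fork back flat on the leather strip, along it, and leave everything else where it stands.

Things in the scene. Friction and masses are not known exactly. Their poses are not given: they have to be found in the camera images.
- pin: Steel pin and the fixed sloping grey plate it stands on. Origin: plate surface at the pin's axis, 64 mm above the bench. z up the pin's axis, square to the plate, 30 deg from vertical, leaning to the low edge, which faces to the left; x UP the slope, y across. A neck 30 mm across, 14 mm long (the groove) lies between the plate and a head 40 mm across, 14 mm thick.
- plate_top (a point): Middle of the plate's upper edge, on its surface, 76 mm up the slope from pin; behind it the block drops to the bench. Axes as pin. The plate is 104 mm wide; its low edge is 44 mm down the slope from the pin.
- clip_centre (a point): Centre of the space for the pin in the bare metal split clip (60 x 52 x 10 mm, 75 g), half-way up its thickness. Axes as pin, mouth to -x. It lies flat on the plate 23 to 28 mm up the slope; home, this point is on the pin's axis, 5 mm above the plate. Its sprung arms, 31 mm apart at the lobes, spread by 3.5 mm each to pass the neck (push 8 to 12 N) and snap in behind it.
- clip_back (a point): Middle of the clip's back, 30 mm to +x of clip_centre, at the same height; axes the same. Here two upright flat shoulders, 10 to 25 mm either side of the middle and 16 mm high above the plate, take the fork's prong tips. Between them a tongue 12 mm wide, 10 mm thick sticks out 14 mm up the slope; it fits the fork's slot.
- fork_grip (a point): Centre of the fork tool's dark wooden handle (96 mm along x, 24 mm wide along y, 26 mm high along z); grip it here across its width. z is up as it lies; x points from the prongs to the handle's end. The tool's flat underside lies 13 mm below this point from end to end. About 120 g.
- fork_tip (a point): Midway between the tips of the fork's two steel prongs, half-way up them: 125 mm from fork_grip along -x and 8 mm below it. Head 40 mm wide and 10 mm thick, underside level with the handle's; prongs 11 mm wide, 25 mm long, with an 18 mm slot between. Axes as fork_grip.
- well_rim (a point): Centre of the demagnetiser's mouth, level with its rim: a squat round black housing, fixed, 100 mm across, 46 mm high, small switch on its side, with an open round well 80 mm across, 38 mm deep. The dip: fork_tip at least 10 mm below the rim for a fifth of a second. With a level handle the fork cannot enter; tip it prongs down by 30 to 45 deg.
- strop: Black leather strip, 46 mm (x) by 270 mm (y) and 4 mm thick, fixed flat on the bench; origin under its centre at bench level. The fork starts lying on it, along it. Note: a wall shelf with cartons overhangs the back of the bench from about x = 0.6 m, some 0.5 m up; lift things there by 0.1 m at most and carry them across nearer the robot.
- bowl_1: Bystander: turned wooden bowl, 88 mm across, 34 mm high; origin at its foot.
- mist_0: Bystander: small pump bottle, 33 mm across, 138 mm high, upright beside the pivot block; origin at its foot.
- mist_1: Bystander: another such bottle on the block's other side, 33 mm across, 138 mm high; origin at its foot.
- screw_jar: Bystander: clear tub of screws, 88 mm across, 61 mm high; origin at its foot.
- spray_frost: Bystander: short frosted bottle, 52 mm across, 100 mm high; origin at its foot.
Not all that is in view belongs to the job. Of the things shaped like the part that bears clip_centre, the aluminium one is meant.

How it is judged:
By the outcome, as a careful person would: the job done as asked, in the order asked, and still so for the second after the job is handed in, with the robot touching nothing.
It also fails if it takes over 50 s, if anything falls off the work surface, if the arm or the gripper's body presses on something with over 40 N, if the wrist force passes 120 N, or if a joint passes its speed limit or range.

### The arm

A 7-joint arm with a two-finger parallel gripper is mounted at the origin on a cart in front of the work surface, level with it; the furniture and walls round the work are solid. World frame = base frame: x ahead of the robot, y to its left, z up, the work surface at z = 0. Lengths are in m, angles in rad, forces in N, time in s.
With the tool pointing down it reaches from about 0.4 to 0.85 m from the base axis. Payload 4.5 kg.
Tool frame: the origin (TCP) lies between the finger pads; the fingertips stand arm.finger_overhang ahead of it and the grasp point (between the pads) is the TCP (arm.finger_overhang is the distance from the TCP to the fingertips, in m); z points along the fingers, y is the direction in which the jaws open and shut (so a half turn about z gives the same grasp; the last joint's range is limited). The gripper opens to 88 mm and grips with 3 to 60 N. Pads are 18 mm wide; open, the fingers measure 123 mm over their backs; the gripper's body (75 mm by 187 mm) begins 45 mm behind the grasp point.
Start: joints at [-1.165, 0.689, -0.195, 1.565, 0.157, 0.902, -0.215], TCP at [0.227, 0.582, 0.258] pointing down, gripper open.
Joint ranges: [-3.01, 3.01], [-0.46, 2.08], [-1.47, 1.51], [0.13, 2.56], [-1, 4.14], [0.04, 2.09], [-2.66, 2.66]. Speed limits (rad/s): [2.57, 2.57, 3.14, 3.14, 3.14, 3.14, 3.14].

### API

Orientations are given as a unit quaternion [w, x, y, z].
In Python, from station import sensors, cams, hand_in, arm gives the robot as it stands.
- The arm moves only by the shell command python3 -m pendant 'ROWS' [FORCE]. ROWS is JSON, a list of rows, each an object with "dr": the turn, a rotation vector about the world's x, y, z in degrees, a list of three; "linear": the shift along the world's x, y, z in mm, a list of three; "grip": the opening, from -1 (shut) to 1 (fully open). A call has 1 to 5 rows; each row shifts and turns the commanded pose from where the row before left it; what a row does not reach is not made up. A row lasts 1/10 s, in which the tool goes at most 50 mm and 8.59 degrees, less where a joint would pass 70% of its speed; a pose out of reach is approached as far as the arm can. A call is refused whole if a number of a shift passes 50 or a number of a turn 8.59, either way. A call with a gripper value outside its range is refused whole. The fingers move at their own pace and stop on an object; FORCE is the grip in N (left out, the last holds). Time passes only in rows, so rows that do not move let the fingers close. It gives the time, the measured TCP pose, the force and the opening at its end, in the units of the state.
- sensors.observe(): the state, without advancing time (a new reading comes with each control period).
- cams.camera(name): name is "scene" or "top" or "wrist"; returns a dict with "pixels" (400x640x3 uint8, red, green, blue), "K" (3x3 intrinsics, pixels), "dist" ([k1, k2, p1, p2, k3] as OpenCV has them; the pictures are not rectified), "R" (3x3) and "t" (3): a world point X has camera coordinates R X + t. Camera axes: x right, y down, z forward; pixel columns grow to the right and rows downward; lengths in m; the calibration is good to about 2 mm. A picture is of the moment at which its call begins. There is no depth.
- hand_in(): hands the job in, once; it reports no verdict.
The state is a dict: "time": time; "q": joint angles; "joint_velocities": joint speeds; "tau": joint torques, N m; "position": TCP position; "tcp_rot": TCP orientation; "ft_force": force on the tool from outside, world axes, zero at the start; "wrist_torque": the same for the moment, N m; "finger_gap": finger opening in m.
Only numpy, scipy, OpenCV 4.12 (cv2) and the standard library are available. Lean on these libraries where they do the work, as an engineer would, in place of code of your own. Each camera call takes 0.05 s, during which the arm holds its last target.

## Working session

There is one attempt and no reset: what is moved stays moved. The work goes in short steps, Python scripts to look and compute and a shell command to move; the robot and the scene stay as the last step left them, time stands still between calls to the robot, and variables do not carry over. Pictures are saved under pics/ and viewed, and the job is handed in when it is done.

```bash
ls; mkdir -p pics; python3 - <<'E'
from station import sensors,cams,arm
import cv2,json
print(sensors.observe()); print([a for a in dir(arm) if a[0]!='_'], arm.finger_overhang)
for n in ["scene","top","wrist"]:
    c=cams.camera(n); cv2.imwrite(f"pics/{n}0.png",c["pixels"][:,:,::-1]); print(n,c["K"],c["dist"],c["R"],c["t"])
E
```

```text
pics
{'time': 0.0, 'q': array([-1.16521926,  0.68997503, -0.19456507,  1.56630684,  0.15728721,
        0.90252205, -0.21511167]), 'joint_velocities': array([-0.0004158 ,  0.0005687 ,  0.00064306,  0.00092844, -0.00063668,
       -0.00048316,  0.00053532]), 'tau': array([-4.13747111e-04, -5.27543306e+01, -1.26710404e+00, -1.53421962e+01,
       -5.26980520e-02,  6.50163798e-03,  1.79355975e-04]), 'position': array([0.22684746, 0.58174799, 0.2569268 ]), 'tcp_rot': array([-1.22249958e-04,  1.84770785e-01,  9.82781222e-01, -9.00763633e-04]), 'ft_force': array([ 0.82279718, -0.23362312, -0.77252214]), 'wrist_torque': array([-0.00702498,  0.0147804 ,  0.00245778]), 'finger_gap': 0.08802485776303885}
['MotionError', 'finger_overhang'] 0.019
scene [[366.01607916   0.         318.52983905]
 [  0.         366.01607916 195.91550393]
 [  0.           0.           1.        ]] [-0.02599476  0.          0.          0.          0.        ] [[ 0.81623761 -0.5776637  -0.00779881]
 [-0.43985054 -0.61264261 -0.65665861]
 [ 0.37454996  0.53941976 -0.75414763]] [-0.38322475  0.33966666  0.93580733]
top [[382.14283196   0.         324.428278  ]
 [  0.         382.14283196 195.00031599]
 [  0.           0.           1.        ]] [0.00050078 0.         0.         0.         0.        ] [[-0.00521923 -0.99987391 -0.01499726]
 [-0.98696603  0.00756298 -0.1607509 ]
 [ 0.16084405  0.01396279 -0.98688106]] [0.06995474 0.49406661 0.99207662]
wrist [[278.43968861   0.         321.1818465 ]
 [  0.         278.43968861 196.98118662]
 [  0.           0.           1.        ]] [0.00122221 0.         0.         0.         0.        ] [[ 0.36303942  0.93177198 -0.0018334 ]
 [ 0.89261599 -0.34721759  0.28753545]
 [ 0.26728089 -0.10602323 -0.95776824]] [-0.62290417 -0.04127592  0.3901604 ]
```

View pics/scene0.png

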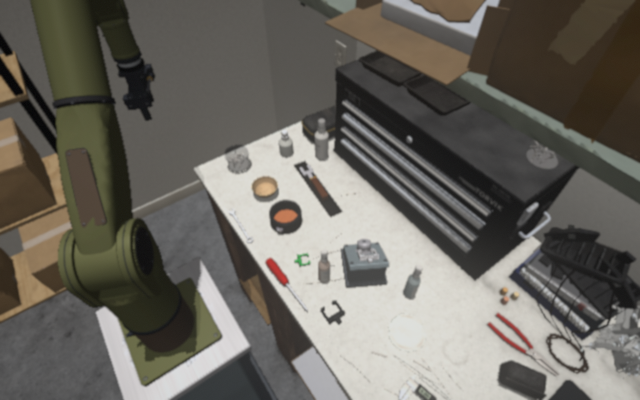

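View pics/top0.png

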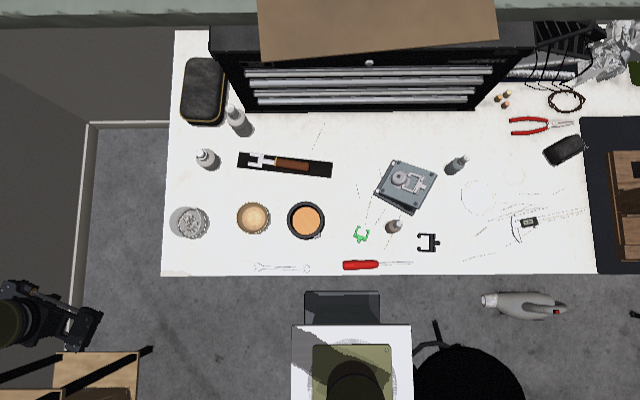

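View pics/wrist0.png

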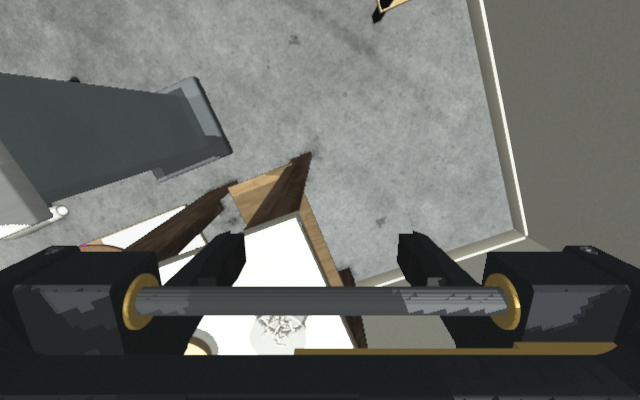

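```bash
cat > h.py <<'E'
import numpy as np,cv2
from station import sensors,cams,arm
def ray(c,px):
    u=cv2.undistortPoints(np.array([[px]],float),c["K"],c["dist"])[0,0]
    R=np.array(c["R"]);t=np.array(c["t"])
    d=R.T@np.array([u[0],u[1],1.]);return -R.T@t,d/np.linalg.norm(d)
def onz(c,px,z):
    o,d=ray(c,px);return o+d*(z-o[2])/d[2]
def onplane(c,px,p,n):
    o,d=ray(c,px);return o+d*(np.dot(np.array(p)-o,n)/np.dot(d,n))
def proj(c,X):
    R=np.array(c["R"]);r,_=cv2.Rodrigues(R)
    return cv2.projectPoints(np.array(X,float).reshape(-1,1,3),r,np.array(c["t"],float),c["K"],np.array(c["dist"]))[0][:,0]
def crop(c,x0,y0,w,h,s,name):
    im=c["pixels"][y0:y0+h,x0:x0+w,::-1]
    cv2.imwrite(name,cv2.resize(im,None,fx=s,fy=s,interpolation=cv2.INTER_CUBIC))
E
python3 - <<'E'
from h import *
c=cams.camera("top")
crop(c,350,140,130,120,6,"pics/t1.png"); crop(c,230,130,110,115,5,"pics/t2.png")
c=cams.camera("scene")
crop(c,250,220,180,110,4,"pics/s1.png"); crop(c,220,110,130,120,5,"pics/s2.png")
E
```

```text
(no output)
```

View pics/t1.png

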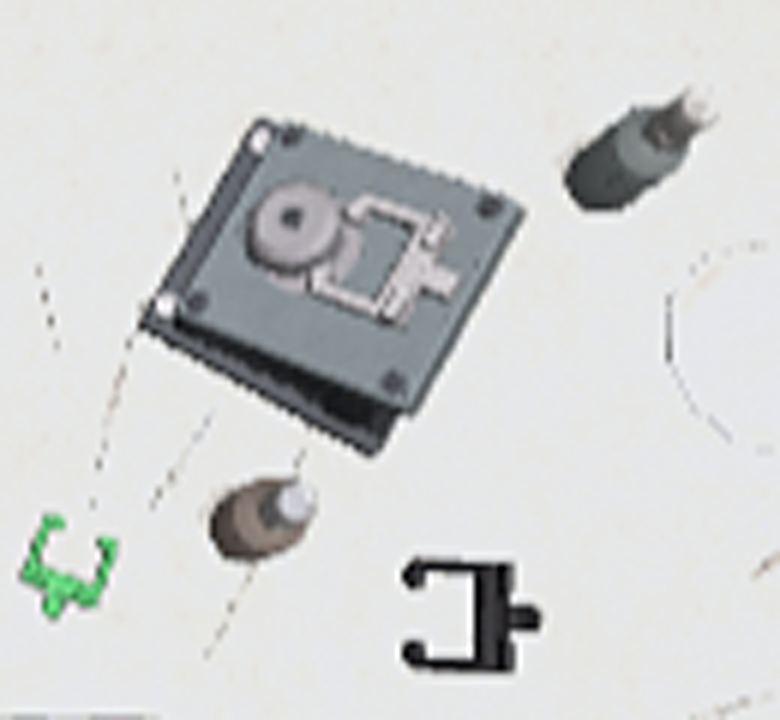

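View pics/t2.png

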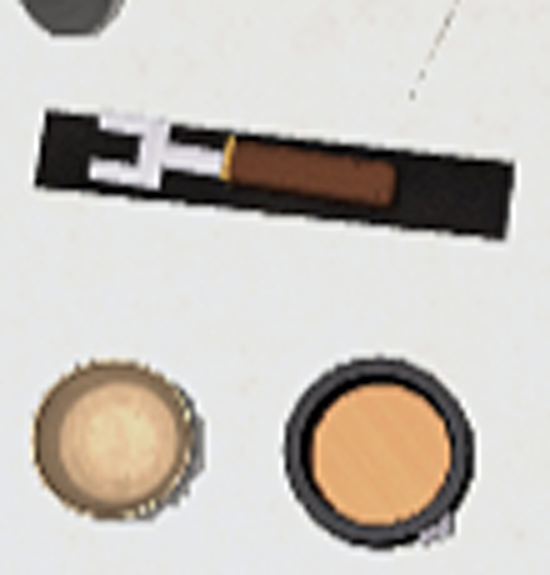

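View pics/s1.png

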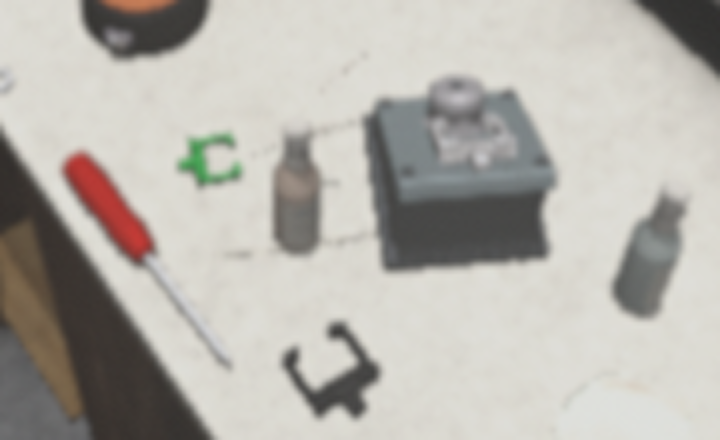

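View pics/s2.png

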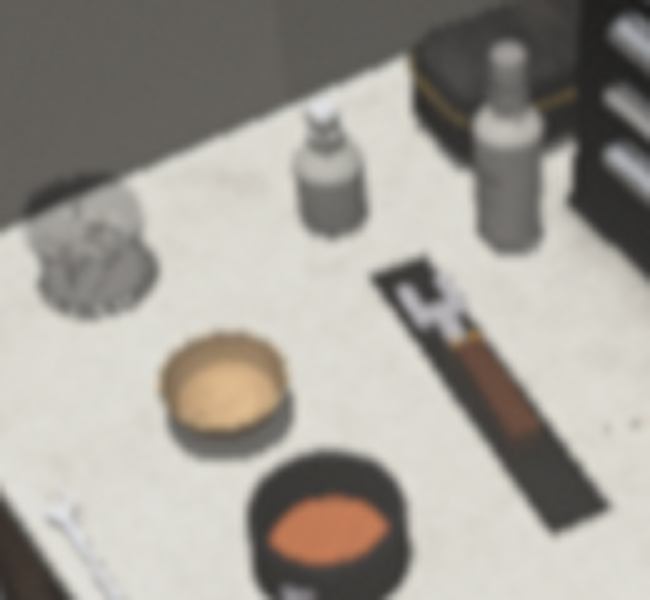

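```bash
python3 - <<'E'
from h import *
np.set_printoptions(precision=4,suppress=True)
c=cams.camera("top");im=c["pixels"].astype(int)
o,_=ray(c,(0,0));print("cam",o)
s=cams.camera("scene");print("scam",ray(s,(0,0))[0])
def blob(mask,box):
    m=np.zeros(mask.shape,np.uint8);x0,y0,x1,y1=box;m[y0:y1,x0:x1]=mask[y0:y1,x0:x1]
    n,l,st,ce=cv2.connectedComponentsWithStats(m);k=1+np.argmax(st[1:,4]);return (l==k).astype(np.uint8),st[k],ce[k]
r,g,b=im[...,0],im[...,1],im[...,2]
# handle
m,st,ce=blob((r-b>25)&(r<150),(260,145,330,185));print("handle",st,ce)
rr=cv2.minAreaRect(cv2.findContours(m,0,2)[0][0]);print(rr)
bp=cv2.boxPoints(rr);print("handle corners z=.03",[onz(c,p,.03)[:2] for p in bp],"c",onz(c,rr[0],.03),onz(c,ce,.03))
# strop: dark hull
m=((r+g+b)<150);m,st,ce=blob(m,(230,140,345,185));
cn=max(cv2.findContours(m,0,2)[0],key=cv2.contourArea)
rr=cv2.minAreaRect(cn);print("strop",rr);bp=cv2.boxPoints(rr);W=[onz(c,p,.004)[:2] for p in bp];print(W,np.mean(W,0))
# metal of fork
m=(r+g+b>380);m,st,ce=blob(m,(247,150,277,172));print("metal",st,ce)
ys,xs=np.nonzero(m);print([onz(c,(x,y),.014)[:2] for x,y in [(xs.min(),ys[xs==xs.min()].mean()),(xs.max(),ys[xs==xs.max()].mean())]])
# well orange floor, black rim
m,st,ce=blob((r-b>60)&(r>150),(285,195,330,245));print("floor",st,ce,onz(c,ce,.008))
m,st,ce=blob((r+g+b)<260,(280,195,332,245));cn=max(cv2.findContours(m,0,2)[0],key=cv2.contourArea)
e=cv2.fitEllipse(cv2.convexHull(cn));print("housing",e,onz(c,e[0],.046),onz(c,e[0],.03))
E
```

```text
cam [0.3284 0.0524 1.0595]
scam [ 0.1117 -0.5181  0.9258]
handle [275 158  34  13 291] [291.9003 164.2234]
((292.014892578125, 164.2392120361328), (33.06406784057617, 8.78589153289795), 8.972626686096191)
handle corners z=.03 [array([0.5786, 0.2034]), array([0.6034, 0.2   ]), array([0.5878, 0.1091]), array([0.5632, 0.1129])] c [0.5832 0.1563 0.03  ] [0.5833 0.1566 0.03  ]
strop ((284.2195129394531, 164.52439880371094), (93.75637817382812, 14.908258438110352), 6.340191841125488)
[array([0.5837, 0.316 ]), array([0.6272, 0.3126]), array([0.5943, 0.0464]), array([0.5514, 0.0513])] [0.5892 0.1816]
metal [247 150  30  18 337] [261.7923 157.089 ]
[array([0.6269, 0.286 ]), array([0.6194, 0.2035])]
floor [293 207  27  28 603] [305.7114 220.4577] [0.429  0.1193 0.008 ]
housing ((305.3738708496094, 220.21014404296875), (37.07673263549805, 37.80204772949219), 120.08927917480469) [0.426  0.1178 0.046 ] [0.4276 0.1188 0.03  ]
```

```bash
python3 - <<'E'
from h import *
c=cams.camera("top");s=cams.camera("scene")
crop(c,365,150,80,65,10,"pics/t3.png"); crop(s,335,230,65,60,12,"pics/s3.png")
for n,p,z in [("UR",(437.3,175.2),.102),("UL",(418.3,208.5),.102),("LR",(394,160.3),.042),("LL",(377,191),.042)]: print(n,onz(c,p,z))
E
```

```text
UR [ 0.53341301 -0.22209231  0.102     ]
UL [ 0.44827433 -0.17002936  0.102     ]
LR [ 0.58881606 -0.12375582  0.042     ]
LL [ 0.50410656 -0.07510331  0.042     ]
```

View pics/t3.png

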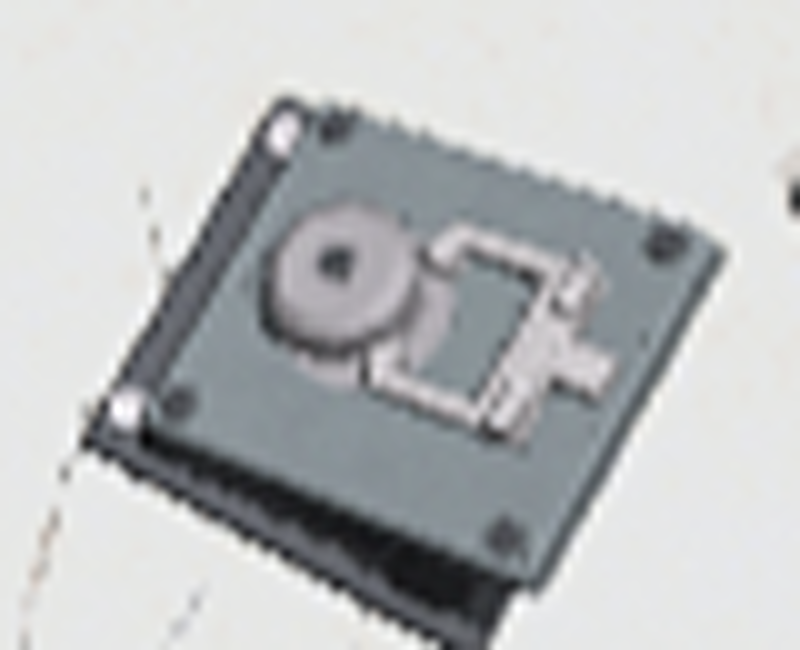

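View pics/s3.png

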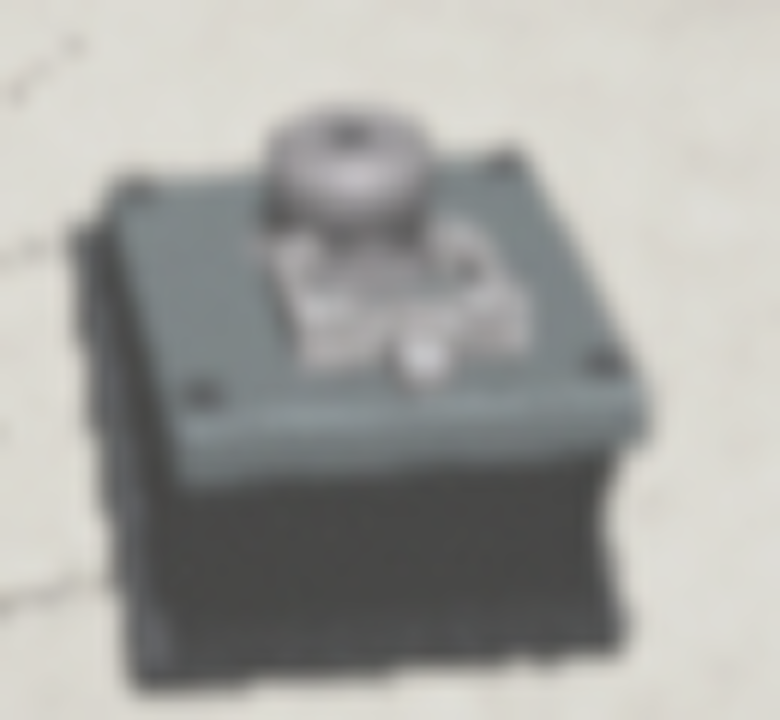

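```bash
cat > geo.py <<'E'
from h import *
def axes(psi): # psi: heading of up-slope horizontal direction
    h=np.array([np.cos(psi),np.sin(psi),0]);k=np.array([0,0,1.]);a=np.radians(30)
    x=h*np.cos(a)+k*np.sin(a); z=-h*np.sin(a)+k*np.cos(a); y=np.cross(z,x); return np.c_[x,y,z]
E
python3 - <<'E'
from geo import *
from scipy.optimize import least_squares
np.set_printoptions(precision=4,suppress=True)
c=cams.camera("top");s=cams.camera("scene")
T=lambda x,y:(365+x/10-.45,150+y/10-.45)
S=lambda x,y:(335+x/12-.46,230+y/12-.46)
# local pts
obs=[(c,T(726,246),(.076,-.052,0)),(c,T(538,592),(.076,.052,0)),(c,T(337,262),(0,0,.028)),(s,S(349,132),(0,0,.028)),
 (s,S(180,437),(.076,.052,0)),(s,S(636,392),(.076,-.052,0))]
for l in obs:
  pass
def pts(p,L):return np.array([p[0],p[1],.064])+axes(p[2])@np.array(L)
def f(p,o=obs): return np.concatenate([proj(k,pts(p,L))[0]-np.array(px) for k,px,L in o])
for o in (obs,obs[:3],obs[3:]):
    r=least_squares(lambda p:f(p,o),[.53,-.14,-2.1]);print(r.x,np.degrees(r.x[2]),r.fun)
p=least_squares(f,[.53,-.14,-2.1]).x;A=axes(p[2]);o=np.array([p[0],p[1],.064])
print("bolts local (top)",[A.T@(onplane(c,T(*q),o,A[:,2])-o) for q in [(334,124),(178,404),(666,243),(506,534)]])
print("bolts local (scene)",[A.T@(onplane(s,S(*q),o,A[:,2])-o) for q in [(136,188),(510,162),(205,395),(605,362)]])
o10=o+A[:,2]*.010
print("clip: tongue end",[A.T@(onplane(c,T(*q),o10,A[:,2])-o) for q in [(615,360),(600,393)]], "shoulder outer",[A.T@(onplane(c,T(*q),o+A[:,2]*.016,A[:,2])-o) for q in [(597,260),(517,430)]])
print("tongue scene",A.T@(onplane(s,S(425,360),o10,A[:,2])-o))
E
```

```text
[ 0.4798 -0.1988  0.8086] 46.33175316851166 [-14.1744 -10.0733 -22.4307 -15.5082  33.6943  24.8468   2.1133  34.8811
  -0.9167 -21.9226   0.1998 -13.5755]
[ 0.4998 -0.2117 -4.8897] -280.1573639163152 [-26.2928  -9.8857 -13.1008  -4.8748  39.6439  14.3063]
[ 0.4744 -0.1876  0.5434] 31.134880330038385 [ -3.7515  32.4584   2.3574 -26.4259   1.54    -9.7101]
bolts local (top) [array([ 0.1328, -0.0037, -0.    ]), array([ 0.111 ,  0.0731, -0.    ]), array([ 0.0381, -0.0534, -0.    ]), array([0.0139, 0.0295, 0.    ])]
bolts local (scene) [array([ 0.072,  0.059, -0.   ]), array([ 0.0874, -0.0227,  0.    ]), array([0.0286, 0.0389, 0.    ]), array([ 0.0463, -0.0473, -0.    ])]
clip: tongue end [array([ 0.0319, -0.0192,  0.01  ]), array([ 0.0285, -0.0106,  0.01  ])] shoulder outer [array([ 0.06  , -0.0296,  0.016 ]), array([0.0433, 0.0148, 0.016 ])]
tongue scene [ 0.0417 -0.0077  0.01  ]
```

```bash
python3 - <<'E'
from geo import *
from scipy.optimize import least_squares
np.set_printoptions(precision=4,suppress=True)
c=cams.camera("top");s=cams.camera("scene")
T=lambda x,y:(365+x/10-.45,150+y/10-.45)
S=lambda x,y:(335+x/12-.46,230+y/12-.46)
obs=[(c,T(726,246),(.076,.052,0)),(c,T(538,592),(.076,-.052,0)),(c,T(337,262),(0,0,.028)),(s,S(349,132),(0,0,.028)),
 (s,S(180,437),(.076,-.052,0)),(s,S(636,392),(.076,.052,0))]
def pts(p,L):return np.array([p[0],p[1],.064])+axes(p[2])@np.array(L)
def f(p,o=obs): return np.concatenate([proj(k,pts(p,L))[0]-np.array(px) for k,px,L in o])
for o in (obs,obs[:3],obs[3:]):
    r=least_squares(lambda p:f(p,o),[.53,-.14,-2.1]);print(r.x,np.degrees(r.x[2]),r.fun)
p=least_squares(lambda p:f(p,obs[:3]),[.53,-.14,-2.1]).x;A=axes(p[2]);o=np.array([p[0],p[1],.064])
print("bolts local (top)",[A.T@(onplane(c,T(*q),o,A[:,2])-o) for q in [(334,124),(178,404),(666,243),(506,534)]])
print("bolts local (scene)",[A.T@(onplane(s,S(*q),o,A[:,2])-o) for q in [(136,188),(510,162),(205,395),(605,362)]])
o10=o+A[:,2]*.010
print("clip: tongue end",[A.T@(onplane(c,T(*q),o10,A[:,2])-o) for q in [(615,360),(600,393)]], "shoulder outer",[A.T@(onplane(c,T(*q),o+A[:,2]*.016,A[:,2])-o) for q in [(597,260),(517,430)]])
print("tongue scene",A.T@(onplane(s,S(425,360),o10,A[:,2])-o))
E
```

```text
[ 0.5259 -0.1376 -2.105 ] -120.60756479178481 [-0.4806 -0.382  -0.9543  0.0041  0.1172  1.026   0.0852  0.7271 -0.4438
 -0.304   1.6142  0.3384]
[ 0.5266 -0.1388 -2.1106] -120.93039668198959 [ 0.0385 -0.4843 -0.6336 -0.2174  0.6136  0.7223]
[ 0.5253 -0.1362 -2.0978] -120.19239862278883 [-0.4596  0.4927 -0.7741 -0.4572  1.2126 -0.0664]
bolts local (top) [array([-0.0386,  0.0461,  0.    ]), array([-0.0372, -0.043 ,  0.    ]), array([ 0.062 ,  0.0461, -0.    ]), array([ 0.0627, -0.0412,  0.    ])]
bolts local (scene) [array([-0.0402, -0.0458, -0.    ]), array([-0.0402,  0.0443,  0.    ]), array([ 0.0599, -0.0441, -0.    ]), array([ 0.0581,  0.0442, -0.    ])]
clip: tongue end [array([0.0697, 0.0089, 0.01  ]), array([ 0.0705, -0.0006,  0.01  ])] shoulder outer [array([0.0548, 0.03  , 0.016 ]), array([ 0.0585, -0.0193,  0.016 ])]
tongue scene [0.0693 0.0023 0.01  ]
```

```bash
python3 -m pendant '[{"linear":[35,-42,0],"dr":[0,0,-7.7],"grip":1},{"linear":[35,-42,0],"dr":[0,0,-7.7],"grip":1},{"linear":[35,-42,0],"dr":[0,0,-7.7],"grip":1},{"linear":[35,-42,0],"dr":[0,0,-7.7],"grip":1},{"linear":[35,-42,0],"dr":[0,0,-7.7],"grip":1}]' 20
```

```text
time: 1.15
position: [0.3882, 0.3888, 0.2581]
tcp_rot: [0.0, 0.501, 0.866, 0.0]
ft_force: [0.2, 0.5, -0.6]
finger_gap: 0.0884
```

```bash
python3 -m pendant '[{"linear":[37,-43,-8],"dr":[0,0,-7.7],"grip":1},{"linear":[37,-43,-8],"dr":[0,0,-7.7],"grip":1},{"linear":[37,-43,-8],"dr":[0,0,-7.7],"grip":1},{"linear":[37,-43,-8],"dr":[0,0,-7.7],"grip":1},{"linear":[37,-43,-8],"dr":[0,0,-7.7],"grip":1}]'
python3 -m pendant '[{"linear":[0,0,-20],"dr":[0,0,0],"grip":1},{"linear":[0,0,-10],"dr":[0,0,0],"grip":1}]'
python3 - <<'E'
from h import *
c=cams.camera("wrist");cv2.imwrite("pics/w1.png",c["pixels"][:,:,::-1])
print(sensors.observe()["position"],sensors.observe()["tcp_rot"])
E
```

```text
time: 1.65
position: [0.5497, 0.2012, 0.2228]
tcp_rot: [-0.0, 0.758, 0.652, 0.0]
ft_force: [0.3, 0.4, -0.4]
finger_gap: 0.0879
time: 1.85
position: [0.5488, 0.201, 0.1916]
tcp_rot: [-0.0, 0.757, 0.653, -0.001]
ft_force: [-0.3, 0.5, 0.1]
finger_gap: 0.0879
[0.54702585 0.2025559  0.19037166] [-0.00106931  0.7562897   0.65423344 -0.0018284 ]
```

View pics/w1.png

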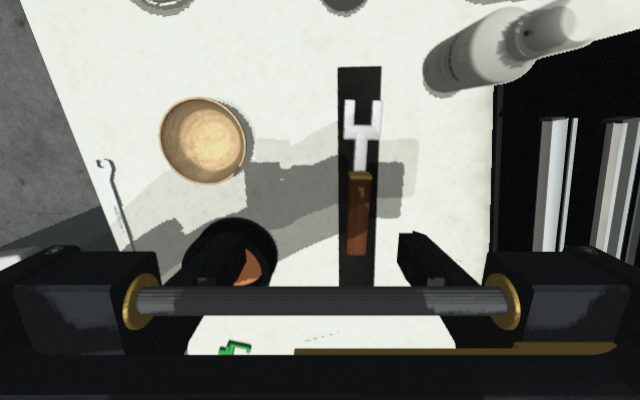

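```bash
python3 - <<'E'
from h import *
np.set_printoptions(precision=4,suppress=True)
c=cams.camera("wrist");im=c["pixels"].astype(int);r,g,b=im[...,0],im[...,1],im[...,2]
m=np.zeros(r.shape,np.uint8);q=(r-b>20)&(r<170);m[182:262,335:385]=q[182:262,335:385]
for row in range(190,255,12):
    xs=np.nonzero(m[row])[0];print(row,xs.min(),xs.max(),onz(c,(xs.min()-.5,row),.03)[:2],onz(c,(xs.max()+.5,row),.03)[:2])
ys=np.nonzero(m.sum(1)>10)[0];print(ys.min(),ys.max())
crop(c,325,60,70,230,2.6,"pics/w1c.png")
# strop rows
d=(r+g+b<140)
for row in (75,90,175,270):
    xs=np.nonzero(d[row,330:390])[0]+330;print("strop",row,xs.min(),xs.max(),onz(c,(xs.min()-.5,row),.004)[:2],onz(c,(xs.max()+.5,row),.004)[:2])
w=(r+g+b>560)
for row in (106,115,130):
    xs=np.nonzero(w[row,342:384])[0]+342;print("prong",row,xs,onz(c,(xs.min()-.5,row),.014)[:2],onz(c,(xs.max()+.5,row),.014)[:2])
print(onz(c,(362,100),.014),onz(c,(358,256),.03),onz(c,(360,180),.03), "cam",ray(c,(0,0))[0])
E
```

```text
190 352 372 [0.5787 0.1919] [0.6009 0.1887]
202 350 371 [0.575  0.1788] [0.5986 0.1754]
214 349 371 [0.5724 0.1652] [0.5974 0.1616]
226 349 370 [0.5707 0.1511] [0.5949 0.1476]
238 349 369 [0.569  0.1366] [0.5925 0.1332]
250 348 368 [0.5661 0.1219] [0.5899 0.1185]
182 257
strop 75 341 383 [0.5831 0.3092] [0.6273 0.3028]
strop 90 341 382 [0.5813 0.2948] [0.6251 0.2884]
strop 175 341 379 [0.57   0.2041] [0.6143 0.1976]
strop 270 341 375 [0.5547 0.0812] [0.5989 0.0749]
prong 106 [348 349 350 351 352 353 354 355 356 357 376 377 378 379 380 381 382 383] [0.5859 0.2777] [0.6228 0.2723]
prong 115 [348 349 350 351 352 353 354 355 356 376 377 378 379 380 381 382 383] [0.5848 0.2688] [0.6221 0.2634]
prong 130 [348 349 350 351 352 353 354 355 356 357 358 359 360 361 362 363 364 365
 366 367 368 369 370 371 372 373 374 375 376 377 378 379 380 381 382 383] [0.583  0.2536] [0.6208 0.2481]
[0.6013 0.2814 0.014 ] [0.5772 0.1125 0.03  ] [0.5888 0.2016 0.03  ] cam [0.5589 0.2744 0.3177]
```

View pics/w1c.png

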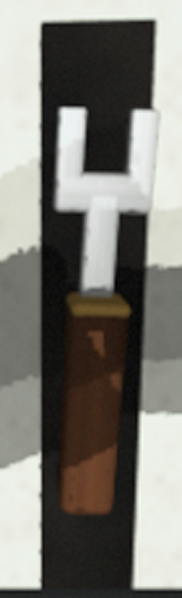

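```bash
python3 -m pendant '[{"linear":[18,-22,-20],"dr":[0,0,-1.3],"grip":1},{"linear":[18,-22,-35],"dr":[0,0,0],"grip":1},{"linear":[0,0,-40],"dr":[0,0,0],"grip":1},{"linear":[0,0,-20],"dr":[0,0,0],"grip":1},{"linear":[0,0,0],"dr":[0,0,0],"grip":1}]'
python3 - <<'E'
from h import *
c=cams.camera("wrist");cv2.imwrite("pics/w2.png",c["pixels"][:,:,::-1])
print(sensors.observe()["position"],sensors.observe()["tcp_rot"])
E
```

```text
time: 2.45
position: [0.5821, 0.1602, 0.0757]
tcp_rot: [-0.002, 0.763, 0.647, -0.002]
ft_force: [-0.4, -0.6, 0.1]
finger_gap: 0.0882
[0.58349403 0.16036077 0.07749062] [-9.27682050e-04  7.62938891e-01  6.46469714e-01 -5.44510452e-04]
```

View pics/w2.png

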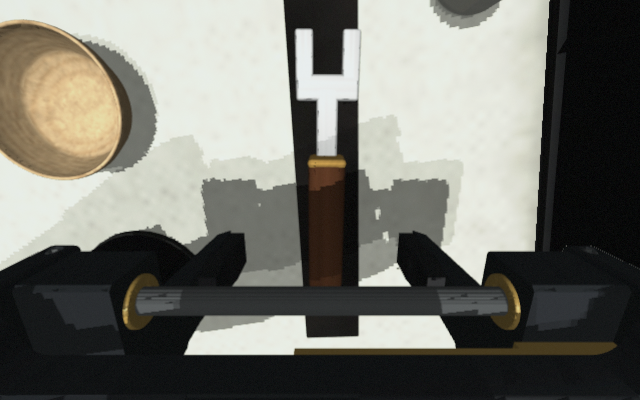

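```bash
python3 - <<'E'
from h import *
np.set_printoptions(precision=4,suppress=True)
c=cams.camera("wrist");im=c["pixels"].astype(int);r,g,b=im[...,0],im[...,1],im[...,2]
o=sensors.observe();print(o["position"],o["tcp_rot"])
w=(r+g+b>560)
for row in (36,50,64,85):
    xs=np.nonzero(w[row,290:364])[0]+290;print(row,xs.min(),xs.max(),onz(c,((xs.min()+xs.max())/2,row),.014))
q=(r-b>20)&(r<150)
for row in (175,220,270):
    xs=np.nonzero(q[row,290:364])[0]+290;print(row,xs.min(),xs.max(),onz(c,((xs.min()+xs.max())/2,row),.030))
ys=np.nonzero(w[:120,303])[0];print(ys.min(),onz(c,(328,ys.min()-.5),.014),onz(c,(328,156),.03))
# pad midplane at TCP
for p in ([0,0,0],[0,0,.009]): print(proj(c,o["position"]-np.array(p)))
E
```

```text
[0.5846 0.1603 0.0787] [-0.0002  0.7631  0.6463  0.0006]
36 294 363 [0.6081 0.2759 0.014 ]
50 294 363 [0.6069 0.2683 0.014 ]
64 295 363 [0.606  0.2604 0.014 ]
85 296 363 [0.6044 0.2483 0.014 ]
175 307 341 [0.5919 0.1944 0.03  ]
220 307 339 [0.5863 0.1641 0.03  ]
270 308 338 [0.5801 0.1265 0.03  ]
32 [0.6082 0.2783 0.014 ] [0.5964 0.206  0.03  ]
[[321.3247 262.372 ]]
[[321.3398 253.8407]]
```

```bash
python3 -m pendant '[{"linear":[1,-3,-20],"dr":[0,0,0],"grip":1},{"linear":[0,0,-20],"dr":[0,0,0],"grip":1},{"linear":[0,0,-12],"dr":[0,0,0],"grip":1},{"linear":[0,0,0],"dr":[0,0,0],"grip":1}]'

```

```text
time: 2.95
position: [0.5853, 0.1564, 0.0259]
tcp_rot: [-0.0, 0.763, 0.646, -0.0]
ft_force: [-0.2, 0.0, -0.1]
finger_gap: 0.0882
```

```bash
python3 -m pendant '[{"linear":[0,0,0],"dr":[0,0,0],"grip":-1},{"linear":[0,0,0],"dr":[0,0,0],"grip":-1},{"linear":[0,0,0],"dr":[0,0,0],"grip":-1},{"linear":[0,0,0],"dr":[0,0,0],"grip":-1},{"linear":[0,0,0],"dr":[0,0,0],"grip":-1}]' 50

```

```text
time: 3.45
position: [0.5857, 0.1557, 0.0261]
tcp_rot: [0.0, 0.764, 0.645, 0.0]
ft_force: [0.3, 0.4, -0.2]
finger_gap: 0.05
```

```bash
python3 -m pendant '[{"linear":[0,0,0],"dr":[0,0,0],"grip":-1},{"linear":[0,0,0],"dr":[0,0,0],"grip":-1},{"linear":[0,0,0],"dr":[0,0,0],"grip":-1},{"linear":[0,0,0],"dr":[0,0,0],"grip":-1},{"linear":[0,0,0],"dr":[0,0,0],"grip":-1}]' 50
python3 -m pendant '[{"linear":[0,0,0],"dr":[0,0,0],"grip":-1},{"linear":[0,0,0],"dr":[0,0,0],"grip":-1}]' 50
python3 -m pendant '[{"linear":[0,0,10],"dr":[0,0,0],"grip":-1},{"linear":[-10,0,20],"dr":[0,0,0],"grip":-1},{"linear":[-15,0,20],"dr":[0,0,0],"grip":-1},{"linear":[-15,0,10],"dr":[0,0,0],"grip":-1},{"linear":[0,0,0],"dr":[0,0,0],"grip":-1}]' 50

```

```text
time: 3.95
position: [0.5853, 0.1556, 0.0258]
tcp_rot: [-0.0, 0.764, 0.645, -0.0]
ft_force: [-1.2, -0.2, 0.6]
finger_gap: 0.0234
time: 4.15
position: [0.5853, 0.1556, 0.0258]
tcp_rot: [-0.0, 0.764, 0.645, -0.0]
ft_force: [0.1, 0.3, -0.1]
finger_gap: 0.0237
time: 4.65
position: [0.5445, 0.156, 0.0876]
tcp_rot: [-0.0, 0.764, 0.646, 0.0]
ft_force: [-0.1, -0.4, -1.6]
finger_gap: 0.0234
```

```bash
python3 -m pendant '[{"linear":[-26,-23,26],"dr":[0,0,0],"grip":-1},{"linear":[-26,-23,26],"dr":[-7.5,1.3,0],"grip":-1},{"linear":[-26,-23,26],"dr":[-7.5,1.3,0],"grip":-1},{"linear":[-26,-23,26],"dr":[-7.5,1.3,0],"grip":-1},{"linear":[-26,-23,8],"dr":[-7.5,1.3,0],"grip":-1}]' 50
python3 -m pendant '[{"linear":[0,0,0],"dr":[-7.5,1.3,0],"grip":-1},{"linear":[0,0,0],"dr":[0,0,0],"grip":-1}]' 50
python3 - <<'E'
from h import *
from scipy.spatial.transform import Rotation as Ro
np.set_printoptions(precision=4,suppress=True)
c=cams.camera("wrist");cv2.imwrite("pics/w3.png",c["pixels"][:,:,::-1])
o=sensors.observe();R=Ro.from_quat(np.roll(o["tcp_rot"],-1)).as_matrix()
print(o["position"],R, o["position"]+R@[.125,0,.017],proj(c,o["position"]+R@[.125,0,.012]))
t=cams.camera("top");crop(t,240,130,120,115,5,"pics/t4.png")
E
```

```text
time: 5.15
position: [0.4172, 0.0405, 0.2002]
tcp_rot: [0.171, 0.737, 0.622, -0.2]
ft_force: [-0.3, -0.4, -2.4]
finger_gap: 0.0237
time: 5.35
position: [0.417, 0.0445, 0.1954]
tcp_rot: [0.211, 0.719, 0.613, -0.25]
ft_force: [0.1, 0.9, -1.1]
finger_gap: 0.0237
[0.417  0.0429 0.1963] [[ 0.1264  0.9868 -0.1015]
 [ 0.778  -0.162  -0.607 ]
 [-0.6155 -0.0022 -0.7882]] [0.4311 0.1298 0.106 ] [[320.3869 -10.8802]]
```

View pics/w3.png

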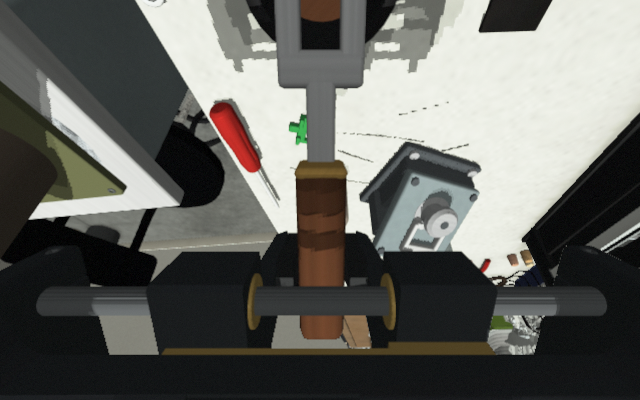

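View pics/t4.png

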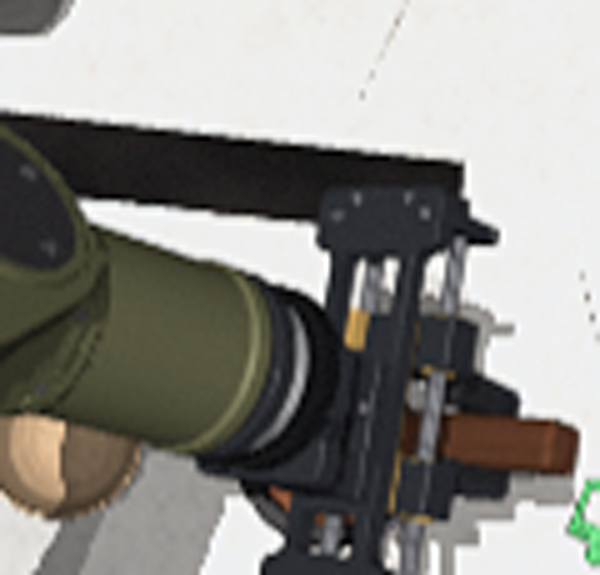

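```bash
python3 -m pendant '[{"linear":[-3,-4,-25],"dr":[0,0,0],"grip":-1},{"linear":[0,0,-25],"dr":[0,0,0],"grip":-1},{"linear":[0,0,-18],"dr":[0,0,0],"grip":-1},{"linear":[0,0,-12],"dr":[0,0,0],"grip":-1},{"linear":[0,0,0],"dr":[0,0,0],"grip":-1}]' 50
python3 -m pendant '[{"linear":[0,0,0],"dr":[0,0,0],"grip":-1},{"linear":[0,0,0],"dr":[0,0,0],"grip":-1},{"linear":[0,0,0],"dr":[0,0,0],"grip":-1},{"linear":[0,0,0],"dr":[0,0,0],"grip":-1}]' 50
python3 - <<'E'
from h import *
from scipy.spatial.transform import Rotation as Ro
np.set_printoptions(precision=4,suppress=True)
o=sensors.observe();R=Ro.from_quat(np.roll(o["tcp_rot"],-1)).as_matrix()
print(o["position"],R[:,0], o["position"]+R@[.125,0,.017],o["ft_force"])
t=cams.camera("scene");crop(t,230,160,120,110,5,"pics/s4.png")
E
```

```text
time: 5.95
position: [0.4128, 0.0359, 0.1173]
tcp_rot: [0.209, 0.723, 0.61, -0.25]
ft_force: [0.2, -0.2, -0.9]
finger_gap: 0.0234
time: 6.35
position: [0.4128, 0.0368, 0.1183]
tcp_rot: [0.21, 0.722, 0.61, -0.249]
ft_force: [-0.4, -0.2, -1.1]
finger_gap: 0.0236
[0.4128 0.0368 0.1183] [ 0.1309  0.7769 -0.6159] [0.4274 0.1236 0.0279] [-0.4196 -0.2255 -1.1448]
```

View pics/s4.png

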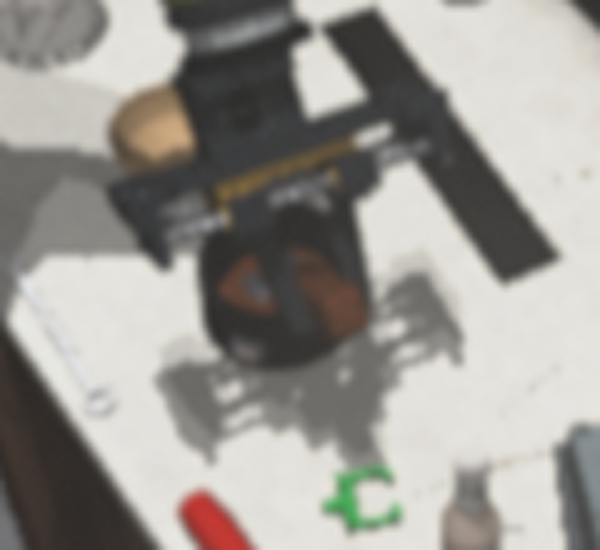

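```bash
python3 -m pendant '[{"linear":[0,0,30],"dr":[0,0,0],"grip":-1},{"linear":[0,0,35],"dr":[0,0,0],"grip":-1},{"linear":[0,-20,40],"dr":[0,0,0],"grip":-1},{"linear":[5,-35,40],"dr":[0,0,-7],"grip":-1},{"linear":[5,-40,20],"dr":[0,0,-7],"grip":-1}]' 50
python3 -m pendant '[{"linear":[5,-45,0],"dr":[0,0,-7],"grip":-1},{"linear":[5,-45,0],"dr":[6.9,-4.1,0],"grip":-1},{"linear":[5,-45,0],"dr":[0,0,0],"grip":-1},{"linear":[0,-45,0],"dr":[0,0,0],"grip":-1},{"linear":[0,-40,0],"dr":[0,0,0],"grip":-1}]' 50
python3 -m pendant '[{"linear":[0,0,0],"dr":[0,0,0],"grip":-1}]' 50
python3 - <<'E'
from h import *
from scipy.spatial.transform import Rotation as Ro
np.set_printoptions(precision=4,suppress=True)
c=cams.camera("wrist");cv2.imwrite("pics/w5.png",c["pixels"][:,:,::-1])
o=sensors.observe();R=Ro.from_quat(np.roll(o["tcp_rot"],-1)).as_matrix()
print(o["position"],R, o["position"]+R@[.125,0,.017],o["ft_force"])
E
```

```text
time: 6.9
position: [0.4229, -0.0557, 0.2825]
tcp_rot: [0.177, 0.792, 0.518, -0.272]
ft_force: [1.8, 0.0, -1.1]
finger_gap: 0.0235
time: 7.4
position: [0.4362, -0.2785, 0.2807]
tcp_rot: [0.127, 0.839, 0.478, -0.226]
ft_force: [1.0, -0.3, -1.2]
finger_gap: 0.0235
time: 7.5
position: [0.4343, -0.2822, 0.2819]
tcp_rot: [0.128, 0.841, 0.474, -0.227]
ft_force: [0.7, -0.1, -1.5]
finger_gap: 0.0237
[ 0.4353 -0.2789  0.2809] [[ 0.4449  0.8571 -0.2596]
 [ 0.7419 -0.5151 -0.4292]
 [-0.5016 -0.0016 -0.8651]] [ 0.4865 -0.1935  0.2035] [-0.3281  0.354  -1.713 ]
```

View pics/w5.png

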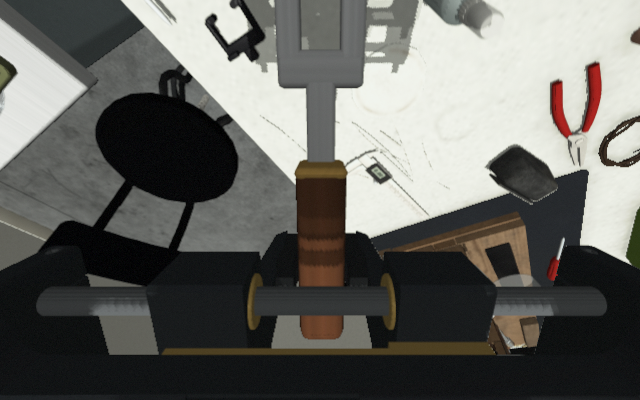

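```bash
python3 - <<'E'
import cv2
im=cv2.imread("pics/w3.png");cv2.imwrite("pics/w3c.png",cv2.resize(im[135:260,350:490],None,fx=5.5,fy=4.8 and 5.5,interpolation=cv2.INTER_CUBIC)[:600])
E
```

```text
(no output)
```

View pics/w3c.png

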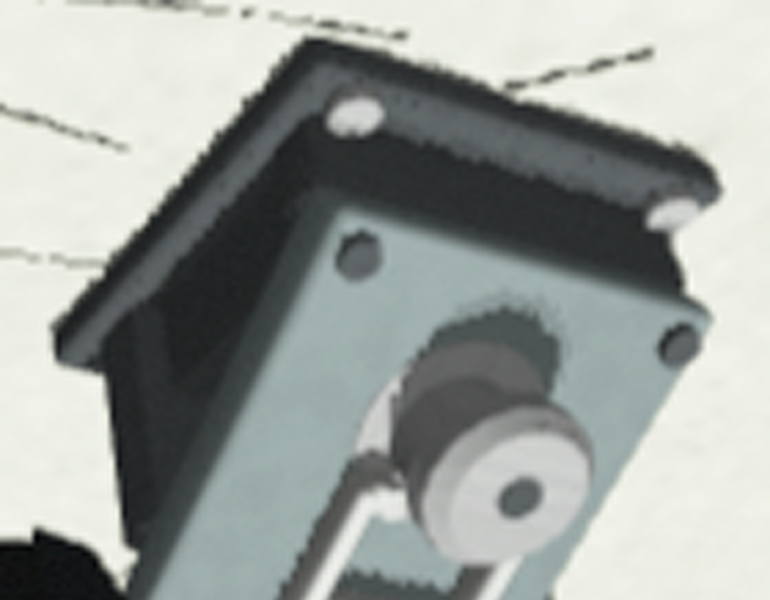

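```bash
cat > fit.py <<'E'
from geo import *
from scipy.optimize import least_squares
from scipy.spatial.transform import Rotation as Ro
np.set_printoptions(precision=4,suppress=True)
c=cams.camera("top");s=cams.camera("scene");w=cams.camera("wrist")
ob=sensors.observe();R1=Ro.from_quat(np.roll(ob["tcp_rot"],-1)).as_matrix();p1=ob["position"]
R3=np.array([[.1264,.9868,-.1015],[.778,-.162,-.607],[-.6155,-.0022,-.7882]]);p3=np.array([.417,.0429,.1963])
w3=dict(w);Rc=np.array(w["R"]);tc=np.array(w["t"])
# X_tool=R1^T(X-p1); cam = Rc X+tc = Rc R1 Xt + Rc p1+tc
w3["R"]=Rc@R1@R3.T;w3["t"]=Rc@p1+tc-w3["R"]@p3
T=lambda x,y:(365+x/10-.45,150+y/10-.45)
S=lambda x,y:(335+x/12-.46,230+y/12-.46)
W=lambda x,y:(350+x/5.5-.41,135+y/5.5-.41)
P="p"
obs=[(c,T(726,246),(.076,.052,0)),(c,T(538,592),(.076,-.052,0)),(c,T(337,262),(0,0,.028)),(s,S(349,132),(0,0,.028)),
 (s,S(180,437),(.076,-.052,0)),(s,S(636,392),(.076,.052,0)),(w3,W(520,497),(0,0,.028)),(w3,W(712,318),(-.044,.052,0)),
 (c,T(334,124),'L+'),(c,T(178,404),'L-'),(c,T(666,243),'U+'),(c,T(506,534),'U-'),
 (s,S(136,188),'L-'),(s,S(510,162),'L+'),(s,S(205,395),'U-'),(s,S(605,362),'U+'),(w3,W(358,256),'L-'),(w3,W(680,345),'L+')]
def loc(p,L):
    if isinstance(L,str): L=(p[3] if L[0]=='L' else p[4],p[5]*(1 if L[1]=='+' else -1),p[6])
    return np.array(L)
def f(p,o=obs): return np.concatenate([(proj(k,np.array([p[0],p[1],.064])+axes(p[2])@loc(p,L))[0]-np.array(px)) for k,px,L in o])
x0=[.53,-.14,-2.1,-.035,.065,.045,.002]
E
python3 - <<'E'
from fit import *
r=least_squares(f,x0,loss='soft_l1');print(r.x,np.degrees(r.x[2]));print(f(r.x).reshape(-1,2))
for k in (c,s,w3):
    o=[q for q in obs if q[0] is k]
    rr=least_squares(lambda p:f([*p,*r.x[3:]],o),r.x[:3]);print(rr.x,np.abs(rr.fun).max())
E
```

```text
[ 0.5265 -0.139  -2.1137 -0.0341  0.0646  0.0439  0.0047] -121.10496796092968
[[ 0.1333 -0.3407]
 [-0.6499 -0.1331]
 [ 0.6965  0.7543]
 [ 0.6412  0.9788]
 [-0.1499 -0.1553]
 [ 1.9892  0.79  ]
 [-1.7841 -1.5869]
 [ 0.5693 -2.3197]
 [ 0.6548  0.442 ]
 [ 0.2617 -0.0301]
 [ 0.2361  0.3873]
 [-0.3107  0.5786]
 [ 0.9417 -0.5285]
 [ 0.3941 -0.4104]
 [ 0.2333 -0.6613]
 [ 0.4857 -0.2403]
 [-0.0609 -0.31  ]
 [-0.174  -0.1194]]
[ 0.5269 -0.1386 -2.105 ] 0.7821422018992337
[ 0.5248 -0.1379 -2.103 ] 1.4415916213877153
[ 0.5273 -0.1412 -2.1222] 1.3603599236491846
```

```bash
python3 - <<'E'
from fit import *
for p in ([.5265,-.139,-2.1137],[.5269,-.1386,-2.105]):
  A=axes(p[2]);o=np.array([p[0],p[1],.064])
  L=lambda k,q,h:A.T@(onplane(k,q,o+A[:,2]*h,A[:,2])-o)
  print("tongue end corners",L(c,T(615,360),.010),L(c,T(600,393),.010),"shoulder outer",L(c,T(597,260),.016),L(c,T(517,430),.016))
  print("arms mouth ends",L(c,T(440,240),.01),L(c,T(365,375),.01), "tongue scene",L(s,S(425,350),.010),"sh",L(s,S(300,340),.016),L(s,S(525,322),.016))
crop(s,335,230,65,60,12,"pics/s6.png"); crop(c,365,150,80,65,10,"pics/t6.png")
E
```

```text
tongue end corners [0.0694 0.0091 0.01  ] [ 0.0702 -0.0004  0.01  ] shoulder outer [0.0545 0.0302 0.016 ] [ 0.0583 -0.0191  0.016 ]
arms mouth ends [0.0107 0.0225 0.01  ] [ 0.0113 -0.019   0.01  ] tongue scene [0.0646 0.0033 0.01  ] sh [ 0.0673 -0.0243  0.016 ] [0.0662 0.0247 0.016 ]
tongue end corners [0.0701 0.0084 0.01  ] [ 0.0708 -0.0011  0.01  ] shoulder outer [0.0553 0.0296 0.016 ] [ 0.0588 -0.0197  0.016 ]
arms mouth ends [0.0115 0.0222 0.01  ] [ 0.0117 -0.0192  0.01  ] tongue scene [0.0656 0.0026 0.01  ] sh [ 0.0679 -0.0249  0.016 ] [0.0676 0.024  0.016 ]
```

View pics/s6.png

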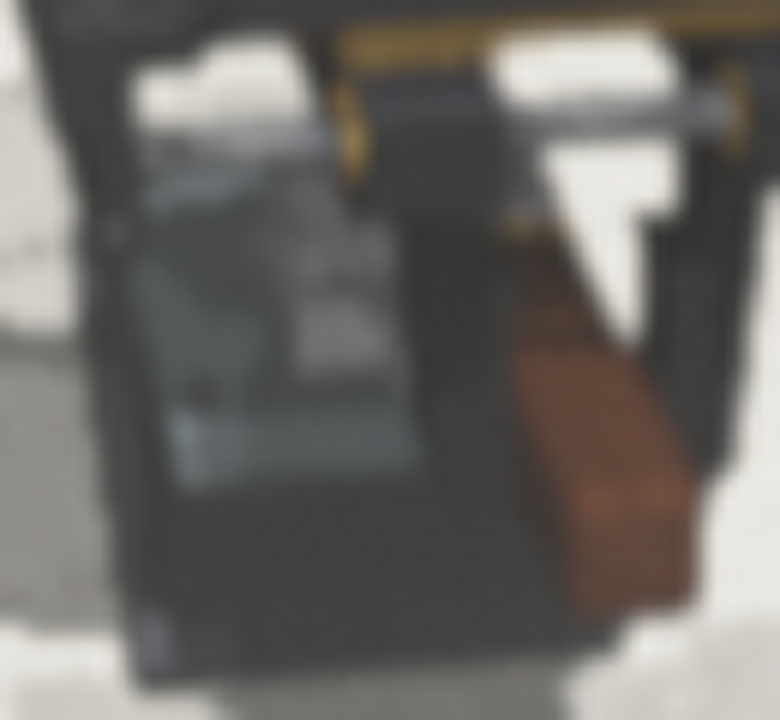

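View pics/t6.png

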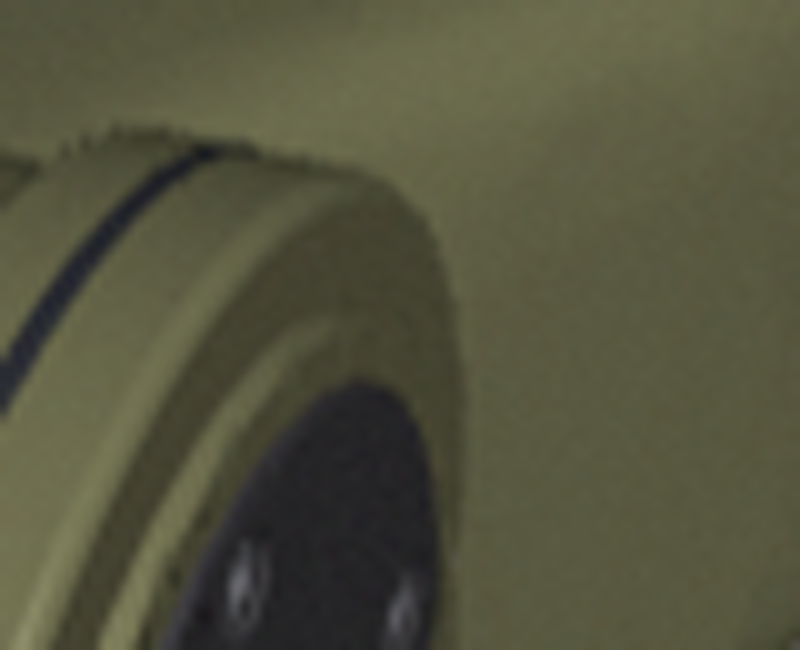

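```bash
cat > go.py <<'E'
import sys
from geo import *
from scipy.spatial.transform import Rotation as Ro
np.set_printoptions(precision=2,suppress=True)
P=np.array([.5265,-.1388,.064]);psi=-2.110
def info():
    ob=sensors.observe();R=Ro.from_quat(np.roll(ob["tcp_rot"],-1)).as_matrix();A=axes(psi)
    tip=ob["position"]+R@[.125,0,.017]
    Rt=np.c_[-A[:,0],A[:,1],-A[:,2]]
    print("t",ob["time"],"tip local mm",A.T@(tip-P)*1e3,"F local",A.T@ob["ft_force"],"gap",ob["finger_gap"])
    print("turn err deg",np.degrees(Ro.from_matrix(Rt@R.T).as_rotvec()))
    return A,tip
if __name__=="__main__":
    A,tip=info()
    for a in sys.argv[1:]:
        l=np.array([float(v) for v in a.split(",")])/1e3
        print(a,"world delta mm",(P+A@l-tip)*1e3)
E
python3 go.py 85,4,35 80,4,9 62,4,9 56,4,8 30,0,8; python3 - <<'E'
from geo import *;print(axes(-2.110).round(3))
E
```

```text
t 7.85 tip local mm [123.45  -7.37  88.99] F local [-0.45  0.83 -0.84] gap 0.023605304937310487
turn err deg [-0.09 -0.15 -0.41]
85,4,35 world delta mm [ 12.99  -0.43 -65.98]
80,4,9 world delta mm [  8.54  -7.87 -91.  ]
62,4,9 world delta mm [  16.54    5.51 -100.  ]
56,4,8 world delta mm [  18.96    9.54 -103.87]
30,0,8 world delta mm [  27.08   30.91 -116.87]
[[-0.445  0.858  0.257]
 [-0.743 -0.513  0.429]
 [ 0.5    0.     0.866]]
```

```bash
python3 -m pendant '[{"linear":[4,0,-20],"dr":[0,0,-0.4],"grip":-1},{"linear":[5,0,-25],"dr":[0,0,0],"grip":-1},{"linear":[4,0,-21],"dr":[0,0,0],"grip":-1},{"linear":[-3,-4,-15],"dr":[0,0,0],"grip":-1},{"linear":[0,0,0],"dr":[0,0,0],"grip":-1}]' 50
python3 go.py 80,4,9 62,4,9
python3 - <<'E'
from h import *
s=cams.camera("scene");crop(s,325,220,80,75,8,"pics/s7.png")
w=cams.camera("wrist");cv2.imwrite("pics/w7.png",w["pixels"][:,:,::-1])
E
```

```text
time: 8.35
position: [0.4464, -0.2789, 0.1977]
tcp_rot: [0.125, 0.84, 0.477, -0.227]
ft_force: [0.8, -0.5, -1.6]
finger_gap: 0.0234
t 8.35 tip local mm [81.62  2.83 17.86] F local [-0.81  0.94 -1.38] gap 0.023405291680555745
turn err deg [-0.1  -0.37  0.07]
80,4,9 world delta mm [-0.55 -3.2  -8.49]
62,4,9 world delta mm [  7.45  10.18 -17.49]
```

View pics/s7.png

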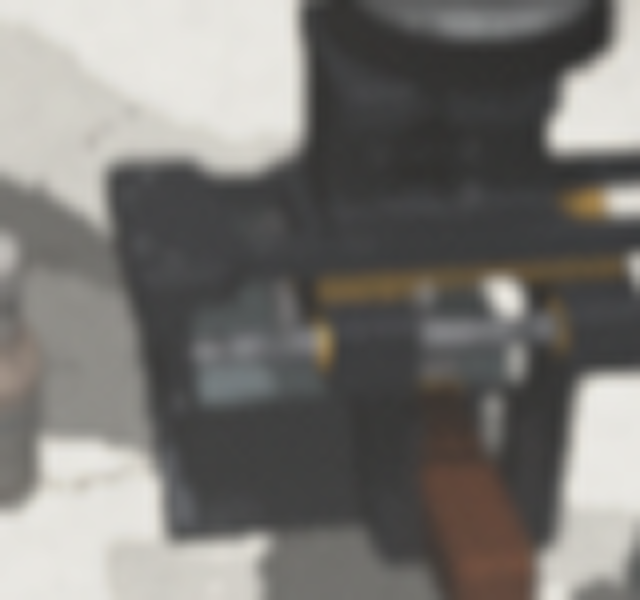

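View pics/w7.png

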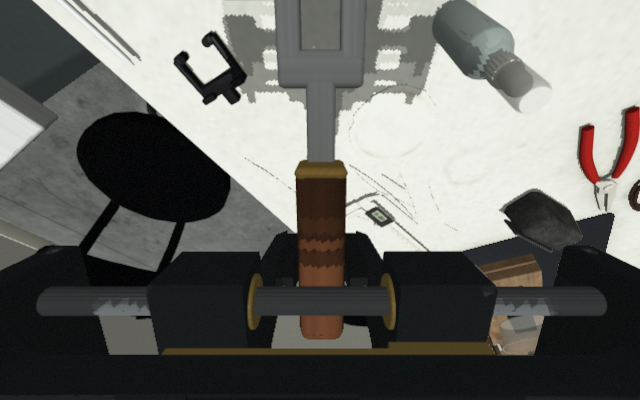

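```bash
python3 -m pendant '[{"linear":[0,-3,-8],"dr":[0,-0.3,0],"grip":-1},{"linear":[0,0,0],"dr":[0,0,0],"grip":-1}]' 50
python3 go.py 80,4,9
python3 -m pendant '[{"linear":[2,4,-2.5],"dr":[0,0,0],"grip":-1},{"linear":[2,4,-2.5],"dr":[0,0,0],"grip":-1},{"linear":[2,4,-2.5],"dr":[0,0,0],"grip":-1},{"linear":[0,0,0],"dr":[0,0,0],"grip":-1}]' 50
python3 go.py 62,4,9
python3 - <<'E'
from h import *
w=cams.camera("wrist");crop(w,250,0,140,100,5.5,"pics/w8.png")
E
```

```text
time: 8.65
position: [0.4472, -0.2832, 0.1913]
tcp_rot: [0.128, 0.841, 0.475, -0.224]
ft_force: [-0.5, 0.9, -1.9]
finger_gap: 0.0232
t 8.65 tip local mm [81.14  6.55 11.23] F local [-1.42 -0.89 -1.41] gap 0.02324034579958197
turn err deg [-0.04  0.2   0.14]
80,4,9 world delta mm [-2.25  1.2  -2.51]
time: 9.05
position: [0.4539, -0.27, 0.1832]
tcp_rot: [0.128, 0.841, 0.476, -0.224]
ft_force: [-0.5, 0.0, -0.2]
finger_gap: 0.0234
t 9.05 tip local mm [64.35  5.29 11.68] F local [ 0.09 -0.47 -0.34] gap 0.02341567834299299
turn err deg [-0.09  0.17  0.03]
62,4,9 world delta mm [-0.75  1.26 -3.5 ]
```

View pics/w8.png

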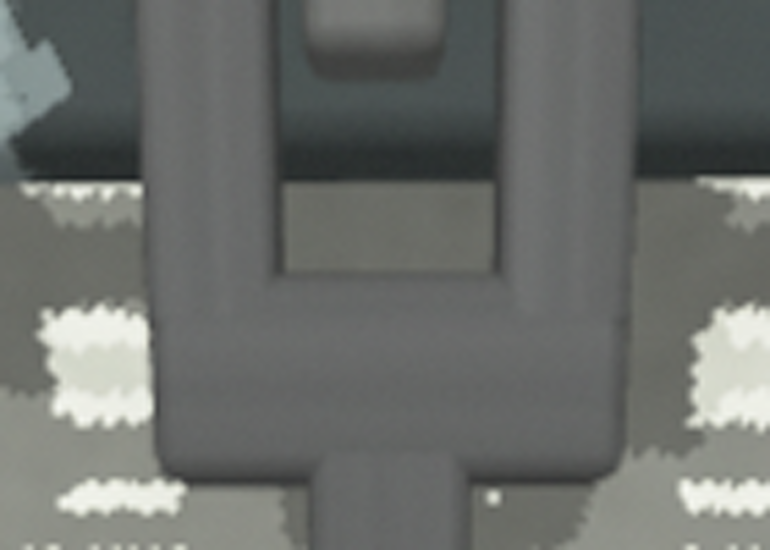

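```bash
python3 -m pendant '[{"linear":[-1,1,-3],"dr":[0,0,0],"grip":-1},{"linear":[1,3,-2],"dr":[0,0,0],"grip":-1},{"linear":[0,0,0],"dr":[0,0,0],"grip":-1}]' 50
python3 go.py 52,2,9 45,2,9 30,0,9
python3 - <<'E'
from h import *
w=cams.camera("wrist");crop(w,250,0,140,100,5.5,"pics/w9.png")
E
```

```text
time: 9.4
position: [0.4533, -0.2666, 0.1784]
tcp_rot: [0.128, 0.841, 0.476, -0.224]
ft_force: [1.2, -0.2, -0.7]
finger_gap: 0.0237
t 9.4 tip local mm [59.7   3.09  8.72] F local [-0.72  1.1  -0.41] gap 0.0236754596953111
turn err deg [-0.07  0.15  0.1 ]
52,2,9 world delta mm [ 2.56  6.4  -3.61]
45,2,9 world delta mm [ 5.67 11.61 -7.11]
30,0,9 world delta mm [ 10.62  23.78 -14.61]
```

View pics/w9.png

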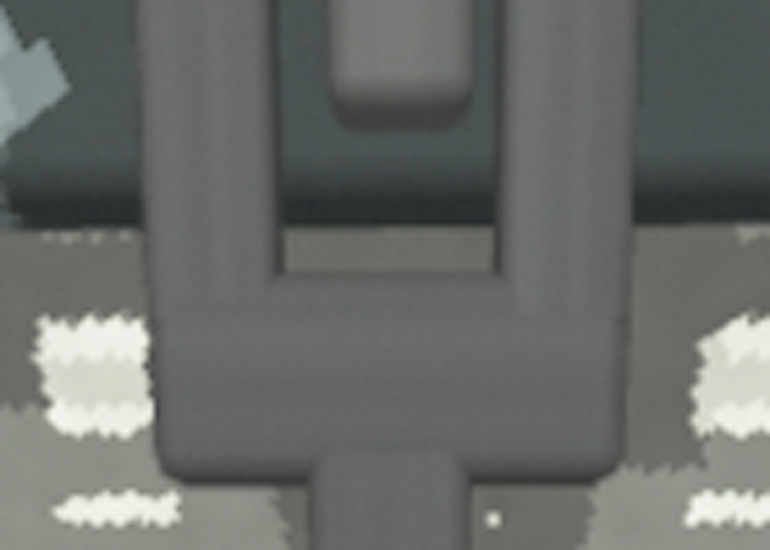

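```bash
python3 -m pendant '[{"linear":[1.8,3,-2],"dr":[0,0,0],"grip":-1},{"linear":[1.8,3,-2],"dr":[0,0,0],"grip":-1},{"linear":[1.3,3.3,-2],"dr":[0,0,0],"grip":-1},{"linear":[0,0,0],"dr":[0,0,0],"grip":-1}]' 50
python3 go.py 45,2,9 30,0,9
python3 - <<'E'
from h import *
w=cams.camera("wrist");crop(w,250,0,140,100,5.5,"pics/w10.png")
E
```

```text
time: 9.85
position: [0.4563, -0.2588, 0.1733]
tcp_rot: [0.127, 0.841, 0.475, -0.226]
ft_force: [-3.8, -3.3, 3.4]
finger_gap: 0.0236
t 9.85 tip local mm [50.05  1.74  8.04] F local [ 5.84 -1.51  0.51] gap 0.023560584912555464
turn err deg [ 0.06 -0.04  0.23]
45,2,9 world delta mm [ 2.71  4.03 -1.69]
30,0,9 world delta mm [ 7.67 16.2  -9.19]
```

View pics/w10.png

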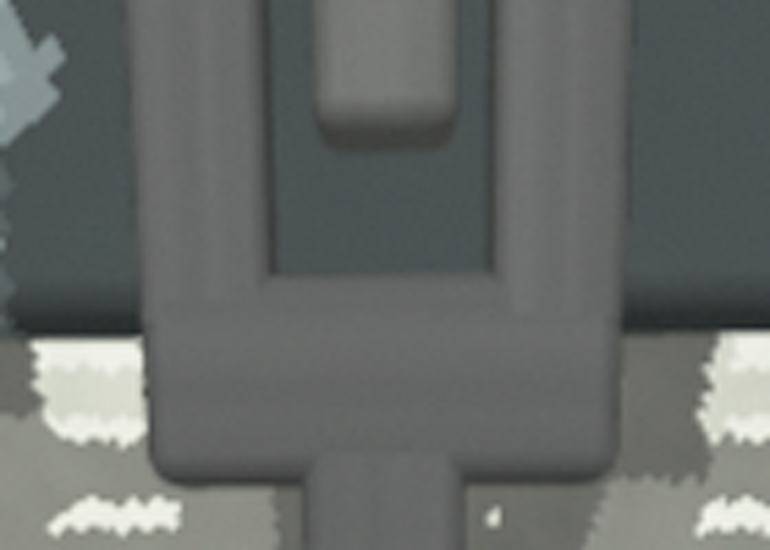

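```bash
python3 -m pendant '[{"linear":[1.8,3,-2],"dr":[0,0,0],"grip":-1},{"linear":[1.8,3,-2],"dr":[0,0,0],"grip":-1},{"linear":[0,0,0],"dr":[0,0,0],"grip":-1}]' 55
python3 go.py 45,2,9 30,0,9
python3 - <<'E'
from h import *
w=cams.camera("wrist");crop(w,250,0,140,100,5.5,"pics/w11.png")
E
```

```text
time: 10.2
position: [0.4595, -0.2533, 0.1697]
tcp_rot: [0.128, 0.841, 0.474, -0.226]
ft_force: [-4.9, -3.5, 5.3]
finger_gap: 0.0235
t 10.2 tip local mm [42.73  1.74  7.93] F local [ 7.46 -2.36  1.83] gap 0.023474018121183517
turn err deg [ 0.1  -0.06  0.27]
45,2,9 world delta mm [-0.51 -1.36  2.06]
30,0,9 world delta mm [ 4.44 10.82 -5.44]
```

View pics/w11.png

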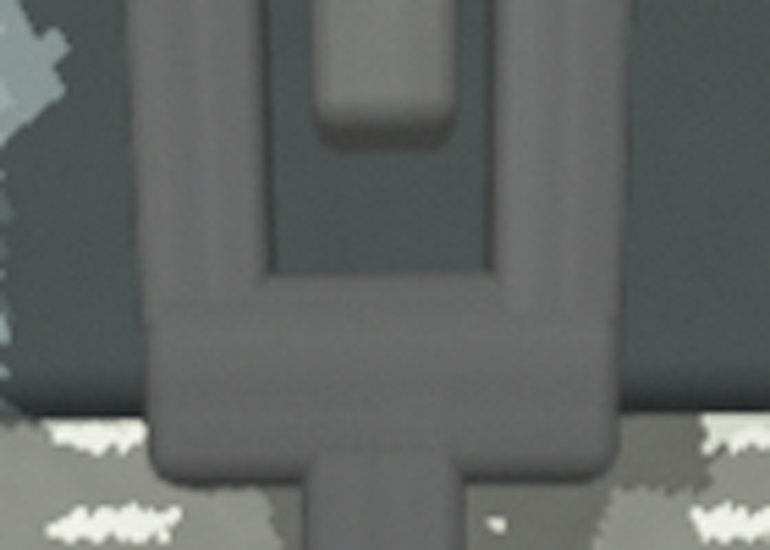

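```bash
python3 -m pendant '[{"linear":[1.8,3,-2],"dr":[0,0,0],"grip":-1},{"linear":[1.8,3,-2],"dr":[0,0,0],"grip":-1},{"linear":[0,0,0],"dr":[0,0,0],"grip":-1}]' 55
python3 go.py 30,0,9
python3 - <<'E'
from h import *
w=cams.camera("wrist");crop(w,250,0,140,100,5.5,"pics/w12.png")
E
```

```text
time: 10.55
position: [0.4665, -0.2444, 0.1639]
tcp_rot: [0.128, 0.841, 0.476, -0.223]
ft_force: [-0.0, 0.8, -0.9]
finger_gap: 0.0235
t 10.55 tip local mm [30.02  2.93  9.29] F local [-1.01 -0.43 -0.45] gap 0.023475391073504107
turn err deg [-0.13  0.23  0.01]
30,0,9 world delta mm [-2.58  1.39 -0.26]
```

View pics/w12.png

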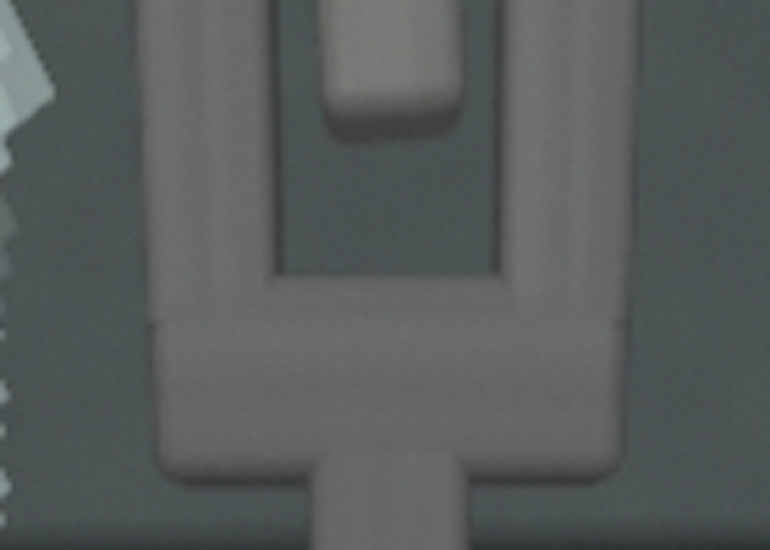

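```bash
python3 -m pendant '[{"linear":[0.7,1.7,-1.2],"dr":[0,0,0],"grip":-1},{"linear":[0,0,0],"dr":[0,0,0],"grip":-1}]' 55
python3 go.py 30,0,9
python3 - <<'E'
from h import *
w=cams.camera("wrist");crop(w,250,0,140,100,5.5,"pics/w13.png")
E
```

```text
time: 10.8
position: [0.4664, -0.2436, 0.1633]
tcp_rot: [0.128, 0.841, 0.476, -0.224]
ft_force: [-0.2, -0.4, -1.1]
finger_gap: 0.0237
t 10.8 tip local mm [29.2   2.57  8.94] F local [-0.15 -0.   -1.13] gap 0.02367907651618431
turn err deg [-0.07  0.19  0.09]
30,0,9 world delta mm [-2.55  0.75  0.45]
```

View pics/w13.png

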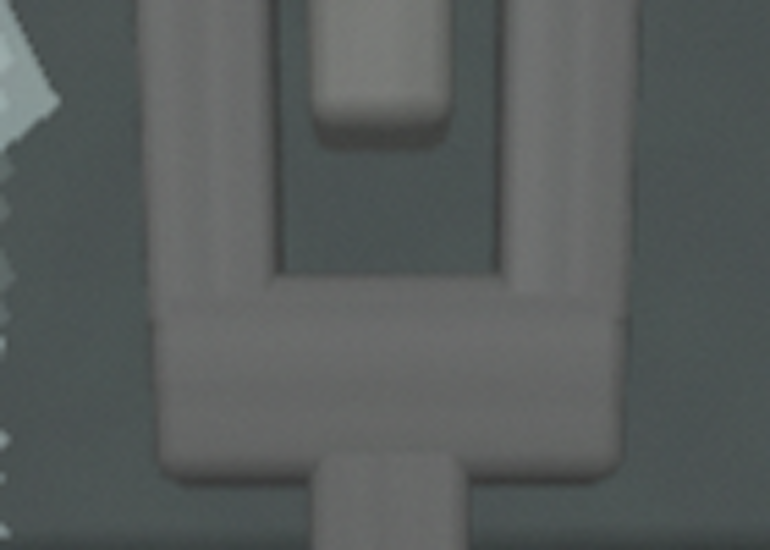

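```bash
for i in 1; do python3 -m pendant '[{"linear":[0.2,1.7,-0.8],"dr":[0,0,0],"grip":-1},{"linear":[0,0,0],"dr":[0,0,0],"grip":-1}]' 55; done
python3 go.py 30,0,9
python3 -m pendant '[{"linear":[0.6,1,-0.8],"dr":[0,0,0],"grip":-1},{"linear":[0,0,0],"dr":[0,0,0],"grip":-1}]' 55
python3 go.py 30,0,9
python3 - <<'E'
from h import *
w=cams.camera("wrist");crop(w,250,0,140,100,5.5,"pics/w14.png")
E
```

```text
time: 11.05
position: [0.4661, -0.2431, 0.1632]
tcp_rot: [0.128, 0.841, 0.475, -0.224]
ft_force: [-1.4, -2.0, 0.4]
finger_gap: 0.0233
t 11.05 tip local mm [28.91  2.28  8.79] F local [ 2.33 -0.2  -0.84] gap 0.023253014943564278
turn err deg [0.02 0.19 0.18]
30,0,9 world delta mm [-2.38  0.45  0.73]
time: 11.25
position: [0.466, -0.243, 0.1629]
tcp_rot: [0.128, 0.841, 0.474, -0.225]
ft_force: [-2.1, -5.7, 3.4]
finger_gap: 0.0234
t 11.25 tip local mm [28.81  2.29  8.38] F local [ 6.84  1.17 -0.07] gap 0.023371633227989425
turn err deg [0.1  0.14 0.24]
30,0,9 world delta mm [-2.33  0.55  1.13]
```

View pics/w14.png

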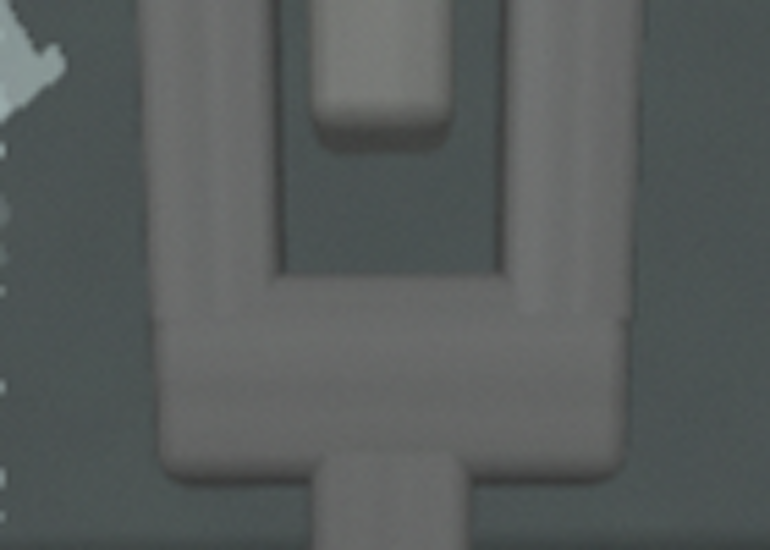

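```bash
python3 -m pendant '[{"linear":[0.9,1.4,-0.8],"dr":[0,0,0],"grip":-1},{"linear":[0,0,0],"dr":[0,0,0],"grip":-1}]' 55
python3 go.py 70,1,12
python3 -m pendant '[{"linear":[-5,-6,5],"dr":[0,0,0],"grip":-1},{"linear":[-8,-13,9],"dr":[0,0,0],"grip":-1},{"linear":[-8,-13,9],"dr":[0,0,0],"grip":-1},{"linear":[-4,-7,20],"dr":[0,0,0],"grip":-1},{"linear":[0,0,30],"dr":[0,0,0],"grip":-1}]' 55
python3 -m pendant '[{"linear":[0,-25,30],"dr":[0,0,0],"grip":-1},{"linear":[0,-30,30],"dr":[0,0,0],"grip":-1},{"linear":[0,-20,0],"dr":[0,0,0],"grip":-1}]' 55
python3 - <<'E'
from h import *
s=cams.camera("scene");crop(s,325,220,80,75,8,"pics/s15.png")
w=cams.camera("top");crop(w,350,140,110,85,7,"pics/t15.png")
E
```

```text
time: 11.5
position: [0.4659, -0.2429, 0.1628]
tcp_rot: [0.129, 0.842, 0.474, -0.226]
ft_force: [-3.3, -7.1, 6.5]
finger_gap: 0.0233
t 11.5 tip local mm [28.73  2.26  8.08] F local [9.97 0.86 1.71] gap 0.02334610467083662
turn err deg [0.2  0.06 0.33]
70,1,12 world delta mm [-18.42 -28.34  24.03]
time: 12.0
position: [0.4401, -0.2806, 0.2348]
tcp_rot: [0.127, 0.842, 0.474, -0.225]
ft_force: [0.5, -0.1, -2.2]
finger_gap: 0.0235
time: 12.3
position: [0.4424, -0.3584, 0.2992]
tcp_rot: [0.131, 0.842, 0.473, -0.222]
ft_force: [0.2, 0.1, -1.7]
finger_gap: 0.0237
```

View pics/s15.png

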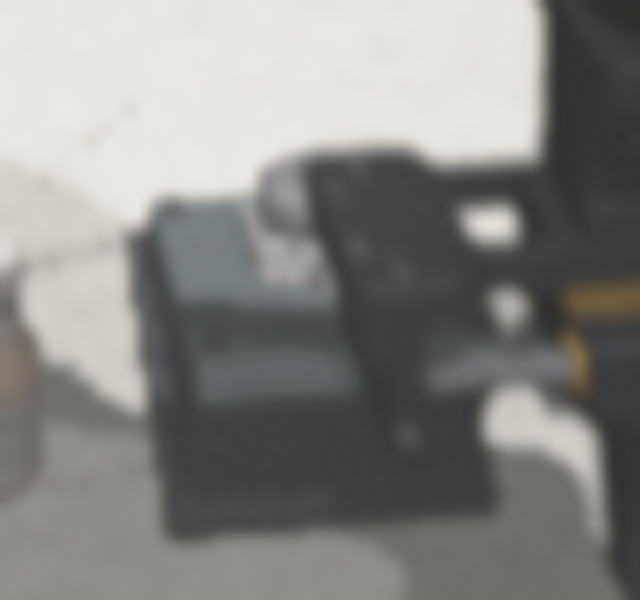

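View pics/t15.png

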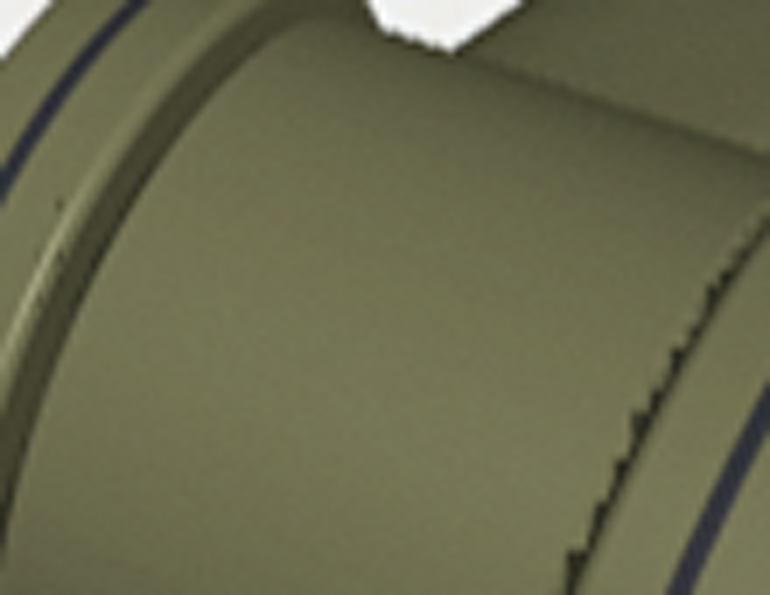

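```bash
python3 -m pendant '[{"linear":[-5,40,0],"dr":[6.4,-3.9,0],"grip":-1},{"linear":[-5,45,0],"dr":[6.4,-3.9,0],"grip":-1},{"linear":[-5,45,0],"dr":[6.4,-3.9,0],"grip":-1},{"linear":[-5,45,0],"dr":[6.4,-3.9,0],"grip":-1},{"linear":[0,45,0],"dr":[0,0,8],"grip":-1}]' 55
python3 -m pendant '[{"linear":[0,45,0],"dr":[0,0,8],"grip":-1},{"linear":[0,45,0],"dr":[0,0,8],"grip":-1},{"linear":[0,45,-20],"dr":[0,0,0],"grip":-1},{"linear":[0,45,-20],"dr":[0,0,0],"grip":-1},{"linear":[0,45,-20],"dr":[0,0,0],"grip":-1}]' 55
python3 - <<'E'
from h import *
from scipy.spatial.transform import Rotation as Ro
np.set_printoptions(precision=4,suppress=True)
ob=sensors.observe();R=Ro.from_quat(np.roll(ob["tcp_rot"],-1)).as_matrix();print(ob["time"],ob["position"],R[:,0],R[:,2],np.degrees(np.arctan2(R[1,0],R[0,0])))
s=cams.camera("scene");crop(s,325,220,80,75,8,"pics/s16.png")
w=cams.camera("top");crop(w,350,140,110,85,7,"pics/t16.png")
E
```

```text
time: 12.9
position: [0.419, -0.1363, 0.295]
tcp_rot: [0.001, 0.837, 0.548, 0.003]
ft_force: [1.1, 0.7, -1.4]
finger_gap: 0.0236
time: 13.4
position: [0.4216, 0.0927, 0.2337]
tcp_rot: [0.001, 0.75, 0.662, 0.002]
ft_force: [0.5, -1.0, -0.6]
finger_gap: 0.0236
13.4 [0.4216 0.0927 0.2337] [0.1238 0.9923 0.0019] [ 0.0047  0.0014 -1.    ] 82.88694728923498
```

View pics/s16.png

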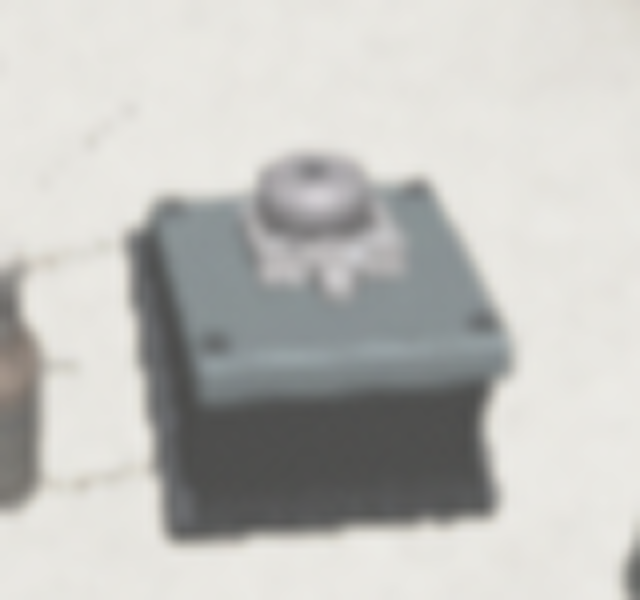

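View pics/t16.png

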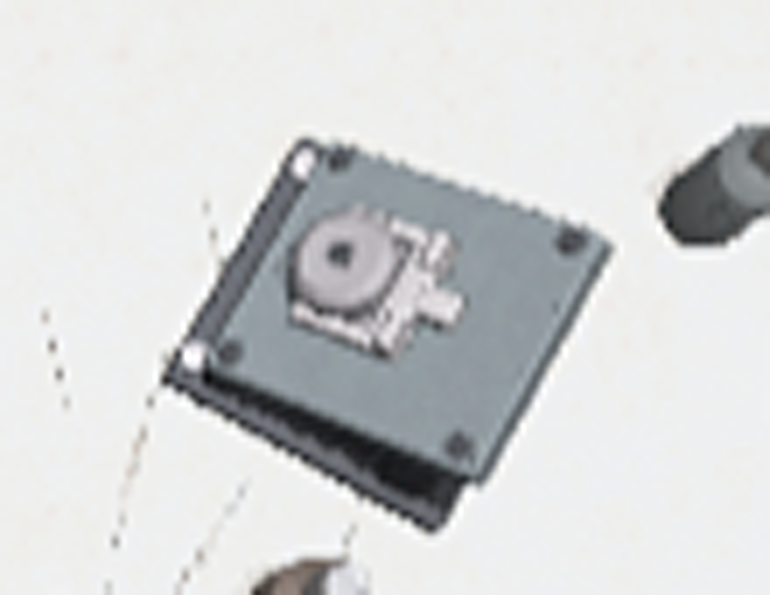

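```bash
python3 - <<'E'
from geo import *
P=np.array([.5265,-.1388,.064]);A=axes(-2.11);c=cams.camera("top")
for x,y in [(465,293),(452,324)]: print("tongue end",A.T@(onplane(c,(350+x/7-.43,140+y/7-.43),P+A[:,2]*.01,A[:,2])-P)*1e3)
E
python3 -m pendant '[{"linear":[33,12.6,-24],"dr":[0,0,0],"grip":-1},{"linear":[33,12.6,-24],"dr":[0,0,0],"grip":-1},{"linear":[33,12.6,-24],"dr":[0,0,0],"grip":-1},{"linear":[33,12.6,-24],"dr":[0,0,0],"grip":-1},{"linear":[33,12.6,-24],"dr":[0,0,0],"grip":-1}]' 55
python3 -m pendant '[{"linear":[0,0,0],"dr":[0,0,0],"grip":-1},{"linear":[0,0,0],"dr":[0,0,0],"grip":-1}]' 55
python3 - <<'E'
from h import *
from scipy.spatial.transform import Rotation as Ro
np.set_printoptions(precision=4,suppress=True)
ob=sensors.observe();R=Ro.from_quat(np.roll(ob["tcp_rot"],-1)).as_matrix();print(ob["time"],ob["position"],R[:,0],R[:,2],np.degrees(np.arctan2(R[1,0],R[0,0])))
w=cams.camera("wrist");cv2.imwrite("pics/w17.png",w["pixels"][:,:,::-1])
E
```

```text
tongue end [40.24095062  9.71470982 10.        ]
tongue end [41.78869251 -3.08672508 10.        ]
time: 14.05
position: [0.5889, 0.1522, 0.1137]
tcp_rot: [0.002, 0.75, 0.661, 0.002]
ft_force: [1.0, 0.3, 0.0]
finger_gap: 0.0234
time: 14.25
position: [0.5871, 0.152, 0.1138]
tcp_rot: [0.001, 0.75, 0.661, 0.001]
ft_force: [-0.0, -0.4, -1.0]
finger_gap: 0.0235
14.25 [0.5871 0.152  0.1138] [ 0.1257  0.9921 -0.0001] [ 0.003  -0.0005 -1.    ] 82.77723034952788
```

View pics/w17.png

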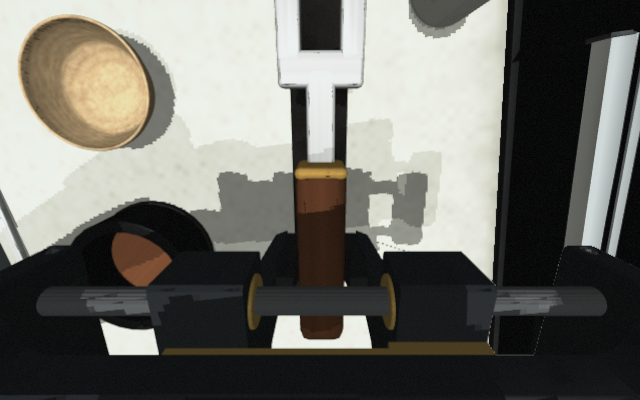

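```bash
python3 -m pendant '[{"linear":[0,1,-30],"dr":[0,0,0],"grip":-1},{"linear":[0,1,-30],"dr":[0,0,0],"grip":-1},{"linear":[0,1,-18],"dr":[0,0,0],"grip":-1},{"linear":[0,0,-5],"dr":[0,0,0],"grip":-1},{"linear":[0,0,0],"dr":[0,0,0],"grip":-1}]' 55
python3 -m pendant '[{"linear":[0,0,-3],"dr":[0,0,0],"grip":-1},{"linear":[0,0,0],"dr":[0,0,0],"grip":-1}]' 55
python3 - <<'E'
from h import *
w=cams.camera("wrist");crop(w,240,0,160,350,1.7,"pics/w18.png")
E
```

```text
time: 14.8
position: [0.5874, 0.1564, 0.0316]
tcp_rot: [0.001, 0.75, 0.662, 0.002]
ft_force: [-0.8, -0.0, -0.8]
finger_gap: 0.0237
time: 15.0
position: [0.5883, 0.157, 0.0291]
tcp_rot: [0.002, 0.75, 0.662, 0.003]
ft_force: [0.1, 0.2, -1.3]
finger_gap: 0.0237
```

View pics/w18.png

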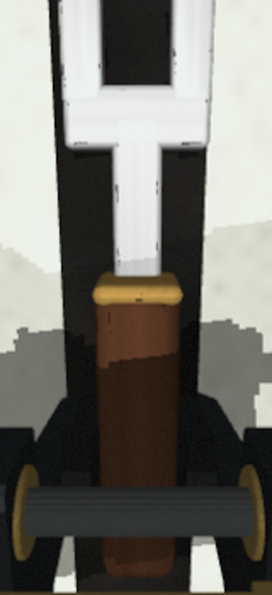

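```bash
python3 -m pendant '[{"linear":[-2,0,-2],"dr":[0,0,0],"grip":-1},{"linear":[0,0,-1.5],"dr":[0,0,0],"grip":-1},{"linear":[0,0,0],"dr":[0,0,0],"grip":-1}]' 55
```

```text
time: 15.35
position: [0.5856, 0.157, 0.0258]
tcp_rot: [0.001, 0.75, 0.662, 0.002]
ft_force: [-1.0, -1.2, 6.9]
finger_gap: 0.0238
```

Contact on the strip (7 N). Release gently, with the jaw opening limited beside the handle, then lift.

```bash
python3 -m pendant '[{"linear":[0,0,0.5],"dr":[0,0,0],"grip":0},{"linear":[0,0,0],"dr":[0,0,0],"grip":0.3},{"linear":[0,0,0],"dr":[0,0,0],"grip":0.6},{"linear":[0,0,0],"dr":[0,0,0],"grip":0.6},{"linear":[0,0,0],"dr":[0,0,0],"grip":0.6}]' 20
python3 -m pendant '[{"linear":[0,0,0],"dr":[0,0,0],"grip":0.6},{"linear":[0,0,0],"dr":[0,0,0],"grip":0.6}]' 20
```

```text
time: 15.85
position: [0.5857, 0.1569, 0.0251]
tcp_rot: [0.001, 0.75, 0.662, 0.002]
ft_force: [1.0, 0.8, 0.1]
finger_gap: 0.0615
time: 16.05
position: [0.5857, 0.1569, 0.0251]
tcp_rot: [0.001, 0.75, 0.662, 0.002]
ft_force: [-0.1, 0.4, 0.3]
finger_gap: 0.0704
```

```bash
python3 -m pendant '[{"linear":[0,0,10],"dr":[0,0,0],"grip":0.6},{"linear":[0,0,20],"dr":[0,0,0],"grip":0.6},{"linear":[0,0,25],"dr":[0,0,0],"grip":0.6},{"linear":[-20,-20,20],"dr":[0,0,0],"grip":0.6},{"linear":[-40,-20,20],"dr":[0,0,0],"grip":0.6}]' 20
python3 -m pendant '[{"linear":[-50,-20,30],"dr":[0,0,0],"grip":0.6},{"linear":[-50,0,30],"dr":[0,0,0],"grip":0.6},{"linear":[0,0,0],"dr":[0,0,0],"grip":0.6}]' 20
python3 - <<'E'
from h import *
for n in ("top","scene"):
    c=cams.camera(n);cv2.imwrite(f"pics/{n}20.png",c["pixels"][:,:,::-1])
    if n=="top": crop(c,225,130,125,60,6,"pics/t20c.png")
E
```

```text
time: 16.55
position: [0.5285, 0.117, 0.1219]
tcp_rot: [0.003, 0.75, 0.662, 0.005]
ft_force: [-0.1, -0.8, 0.2]
finger_gap: 0.0706
time: 16.85
position: [0.4364, 0.0996, 0.1729]
tcp_rot: [-0.0, 0.75, 0.662, 0.0]
ft_force: [0.3, -0.2, -0.4]
finger_gap: 0.0702
```

View pics/t20c.png

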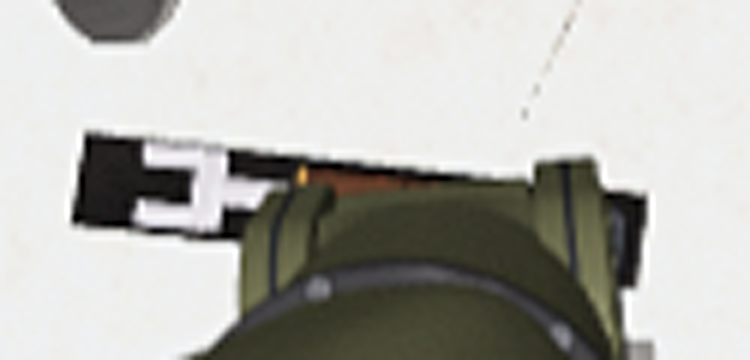

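View pics/scene20.png

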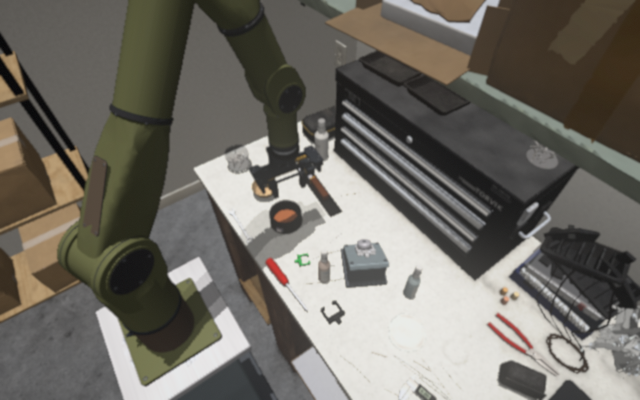

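View pics/top20.png

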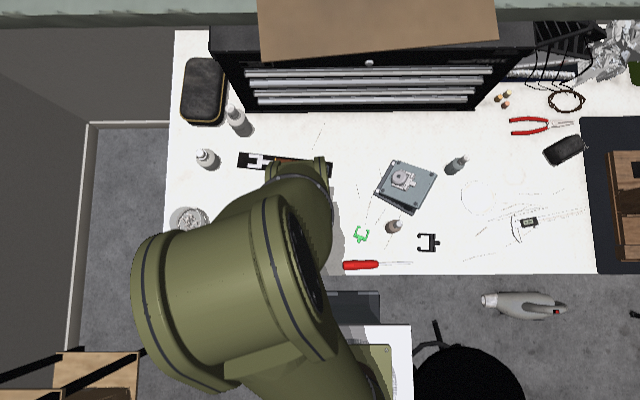

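```bash
python3 -m pendant '[{"linear":[0,0,40],"dr":[0,0,0],"grip":0.6},{"linear":[0,0,0],"dr":[0,0,0],"grip":0.6},{"linear":[0,0,0],"dr":[0,0,0],"grip":0.6}]'
python3 -c "
from station import hand_in;print(hand_in())"
```

```text
time: 17.25
position: [0.4441, 0.1012, 0.2105]
tcp_rot: [0.002, 0.75, 0.662, 0.004]
ft_force: [-0.3, 1.1, -0.2]
finger_gap: 0.0707
the job is handed in; nothing more can be done
None
```

The clip is home round the pin, and the fork was dipped first and is back on the leather strip. I handed the job in at about 17 s.

- **Dip:** I held the prong tips in the demagnetiser's well, about 18 mm below the rim and pitched 38° down, for about half a second.
- **Clip:** I pushed it down the slope with the fork only; the gripper never touched it. The push force rose to about 7 N and then dropped as the clip snapped in. After that it took about 10 N without moving any further. The pictures show it seated under the pin head.
- **Fork:** I lowered it until it pressed on the strip with about 7 N, then released it. The last top view shows the prongs, neck and front of the handle lying along the strip; the arm hid the rest of the handle. I didn't see anything else out of place, but the arm covered the bowl and the demagnetiser in that view.

**Disagreements:** The three camera fits put the pin up to 3 mm apart. At the stop, the prong tips measured 29 mm up the slope, where 30 mm was expected. In the top view the clip's tongue end measured about 41 mm, where 44 mm was expected, and it looked about 3 mm off to one side. I put these down to calibration and pixel error, because the clip was hard against its stop.

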